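Lay up a stacked heel on the anvil of a swing-arm press

TASK

Lay up a stacked heel on the press: first set the metal base plate flat, centred and lengthwise on the narrow anvil, then stack every heel lift you find on it in one flush, square pile with all the round ends pointing away from the robot, and lay the beech pressing block squarely on top, lengthwise like the rest. Last, swing the press arm round by its knob, fully home, so that its head stands right over the pile; put any part that gets knocked askew back in line, and leave the glue jar, the hammer and the shoe last where they are.

Things in the scene. Friction and masses are not known exactly. Their poses are not given: they have to be found in the camera images.
- press: green swing-arm heel press, fixed; place and yaw vary. Foot 160 x 260 x 4 mm; on it a narrow steel anvil (70 mm along x, 36 mm along y, flat top 70 mm above the bench) and, 140 mm from it towards +y, a round column 48 mm across, 190 mm high. Origin on the bench under the anvil's centre; x points away from the robot (yaw within 0.2 rad), y to the column, z up
- anvil_top (a point): centre of the anvil's flat top, 70 mm above the bench; axes as those of press
- press_arm (a joint): swing arm, turns level about the column. 0 rad (a stop) = head exactly over the anvil; grows to 1.9 as the arm swings off it, away from the robot, counter-clockwise from above; starts at 1.25 to 1.75. Stiff: stays where left; 1 to 3 N at the knob moves it. Underside of arm and head (90 x 64 mm) is 190 mm above the bench, clear of the tallest finished pile (169 mm)
- swing_knob (a point): middle of the upright round black knob on top of the press head (26 mm across, 45 mm tall, its middle 257 mm above the bench, 140 mm from the column's axis; the arm's top is 221 mm above the bench); pinch it from above and lead it round the column. Over the anvil when the arm is at 0
- swing_pivot (a point): point on the column's axis about which the arm turns, 190 mm above the bench
- base_plate: plain aluminium plate 100 x 60 x 14 mm, 0.25 kg, origin at its centre, x along its 100 mm, z its thickness; at the start flat on the bench
- block: plain beech pressing block 84 x 56 x 25 mm, origin at its centre, x along its 84 mm, z its thickness; at the start flat on the bench
- glue_jar: bystander: closed jar, 76 mm across, 100 mm tall; origin at the centre of its underside; leave it alone
- hammer: bystander: hammer lying on the bench beyond the press; leave it alone
- last: bystander: white plastic shoe last, 170 mm long, about 95 mm tall; origin under its middle; leave it alone
- lift1: heel lift of brown cork board, D-shaped, 84 mm long (x), 56 wide (y), 12 thick (z), 50 g; +x end a half circle of 28 mm radius, -x end straight, sides parallel from x = -42 to +14 mm; origin at its centre; starts flat on the bench, round end away from the robot within 0.5 rad. Three to five of the lifts are there
- lift1_round (a point): tip of the round end of lift1, 42 mm along its x
- lift2: heel lift of brown cork board, D-shaped, 84 mm long (x), 56 wide (y), 12 thick (z), 50 g; +x end a half circle of 28 mm radius, -x end straight, sides parallel from x = -42 to +14 mm; origin at its centre; starts flat on the bench, round end away from the robot within 0.5 rad. Three to five of the lifts are there
- lift2_round (a point): tip of the round end of lift2, 42 mm along its x
- lift3: heel lift of brown cork board, D-shaped, 84 mm long (x), 56 wide (y), 12 thick (z), 50 g; +x end a half circle of 28 mm radius, -x end straight, sides parallel from x = -42 to +14 mm; origin at its centre; starts flat on the bench, round end away from the robot within 0.5 rad. Three to five of the lifts are there
- lift3_round (a point): tip of the round end of lift3, 42 mm along its x
- lift4: heel lift of brown cork board, D-shaped, 84 mm long (x), 56 wide (y), 12 thick (z), 50 g; +x end a half circle of 28 mm radius, -x end straight, sides parallel from x = -42 to +14 mm; origin at its centre; starts flat on the bench, round end away from the robot within 0.5 rad. Three to five of the lifts are there
- lift4_round (a point): tip of the round end of lift4, 42 mm along its x
- lift5: heel lift of brown cork board, D-shaped, 84 mm long (x), 56 wide (y), 12 thick (z), 50 g; +x end a half circle of 28 mm radius, -x end straight, sides parallel from x = -42 to +14 mm; origin at its centre; starts flat on the bench, round end away from the robot within 0.5 rad. Three to five of the lifts are there
- lift5_round (a point): tip of the round end of lift5, 42 mm along its x

How it is judged:
By the outcome, as a careful person would: the job done as asked, in the order asked, and still so for the second after the job is handed in, with the robot touching nothing.
Of lift1, lift2, lift3, lift4, lift5 only 3 to 5 are there at a start; the rules pass over those that are not, and their reading is None.
At some moment in a run one of lift1, lift2, lift3, lift4, lift5, block may be knocked a few centimetres aside while the robot is not near it.
Once in a run the grip may slacken for a moment while it holds something.
It also fails if it takes over 210 s, if anything falls off the work surface, if the arm or the gripper's body presses on something with over 40 N, if the wrist force passes 120 N, or if a joint passes its speed limit or range.

ROBOT

A 6-joint arm with a two-finger parallel gripper is mounted at the origin on the work surface. World frame = base frame: x ahead of the robot, y to its left, z up, the work surface at z = 0. Lengths are in m, angles in rad, forces in N, time in s.
With the tool pointing down it reaches from about 0.25 to 0.725 m from the base axis. Payload 4 kg.
Tool frame: the origin (TCP) lies on the centre line of the jaws, within the pads' length; the fingertips stand 22 mm ahead of it and the grasp point (between the pads) lies 3 mm ahead of it (bot.tip_reach is the distance from the TCP to the fingertips, in m); z points along the fingers, y is the line along which they close (so a half turn about z gives the same grasp; the last joint's range is limited). The gripper opens to 85 mm and grips with 20 to 120 N. Pads are 22 mm wide; open, the fingers measure 114 mm over their backs; the gripper's body (76 mm by 85 mm) begins 54 mm behind the grasp point. The pads swing forward as they close: fully open they stand 13 mm farther back than shut.
Start: joints at [-1.159, 0.241, 0.005, 1.335, 0, 1.571], TCP at [0.2, -0.458, 0.253] pointing down, gripper open.
Joint ranges: [-2.72, 2.72], [-1.05, 1.87], [-1.09, 1.28], [-1.99, 2.15], [-1.42, 1.44], [-3.14, 3.14]. Speed limits (rad/s): [2.79, 2.79, 3.14, 3.14, 3.14, 3.14].

INTERFACE

Orientations are given as a unit quaternion [x, y, z, w].
In Python, from workcell import bot gives the robot as it stands. The module is installed in compiled form; this text tells all that it offers.
- The arm moves only by the tool apply_moves, never from a script. Its argument "commands" is a list of rows, each a list of 4 numbers: the shift along the tool's x, y, z scaled (see below), then the turn about the tool's z scaled (see below). In form: [[tx, ty, tz, roll], ...]. A call has exactly 5 rows; each row shifts and turns the commanded pose from where the row before left it, along the tool's axes as they then stand; what a row does not reach is not made up. The controller multiplies each number of a shift by 20 mm and each number of a turn by 60 degrees. A row lasts 1/12 s, in which the tool goes at most 41.7 mm and 7.16 degrees, less where a joint would pass 70% of its speed; a pose out of reach is approached as far as the arm can. A call with a number of a shift or a turn outside -1 to 1 is refused whole. A call with a gripper value outside its range is refused whole. "claw" is the closure, from 0 (fully open) to 1 (shut), set as the call begins (left out, the last holds). The fingers move at their own pace and stop on an object; the grip force is fixed at half the most. Time passes only in rows, so rows that do not move let the fingers close, or fill a call up. It gives the time, the measured TCP pose, the force, the opening and the grip force at its end, in the units of the state.
- bot.get_obs(): the state, without advancing time (a new reading comes with each control period).
- bot.camera(name): name is "scene" or "top"; returns a dict with "image" (384x512x3 uint8, blue, green, red), "camera_matrix" (3x3 intrinsics, pixels), "R" (3x3) and "t" (3): a world point X has camera coordinates R X + t. Camera axes: x right, y down, z forward; pixel columns grow to the right and rows downward; lengths in m; the calibration is good to about 2 mm. A picture is of the moment at which its call begins. There is no depth.
- bot.job_done(): hands the job in; it is judged then, once.
The state is a dict: "clock": time; "joint_pos": joint angles; "joint_vel": joint speeds; "tau": joint torques, N m; "eef_pos": TCP position; "tool_rot": TCP orientation; "ft_force": force on the tool from outside, world axes, zero at the start; "ft_torque": the same for the moment, N m; "grip_width": finger opening in m; "grasp_force": force on a finger pad.
Only numpy, scipy, OpenCV 4.12 (cv2) and the standard library are available. Lean on these libraries where they do the work, as an engineer would, in place of code of your own. Each camera call takes 0.05 s, during which the arm holds its last target. There are 200 camera calls.

## Working session

There is one attempt and no reset: what is moved stays moved. The work goes in short steps, Python scripts to look and compute and a tool call to move; the robot and the scene stay as the last step left them, time stands still between calls to the robot, and variables do not carry over. Pictures are saved under pics/ and viewed, at most 14 in all, crops included, and the job is handed in when it is done.

Besides the shell and the picture viewer there is one more tool, called after ">>>" by a JSON object that holds its "method" and its "body". apply_moves: Moves the arm, as the interface text tells. Shifts and turns lie within -1 to 1; 1 stands for 20 mm of shift or 60 degrees of turn. Its arguments: {"type":"object","properties":{"commands":{"type":"array","items":{"type":"array","items":{"type":"number","minimum":-1,"maximum":1}}},"claw":{"type":"number"}},"required":["commands"]}

```bash
mkdir -p pics; ls
python3 - <<'E'
from workcell import bot
import cv2,numpy as np
for n in("scene","top"):
    c=bot.camera(n);cv2.imwrite(f"pics/{n}0.png",c["image"]);print(n,c["camera_matrix"],c["R"],c["t"])
o=bot.get_obs();print(o["clock"],o["eef_pos"],o["tool_rot"],o["grip_width"],bot.tip_reach)
E
```

```text
pics
scene [[460.0842097    0.         254.11151631]
 [  0.         460.0842097  186.5067058 ]
 [  0.           0.           1.        ]] [[ 0.24515955  0.96934217 -0.0165091 ]
 [ 0.62904254 -0.17200467 -0.75810281]
 [-0.73770067  0.17547122 -0.65192605]] [-0.17059449 -0.21822725  1.86977212]
top [[368.10235062   0.         253.15410729]
 [  0.         368.10235062 192.61915674]
 [  0.           0.           1.        ]] [[-0.02063983 -0.99978284  0.0028771 ]
 [-0.99912492  0.02052137 -0.03644553]
 [ 0.03637857 -0.00362681 -0.9993315 ]] [0.02003151 0.56619203 1.23800253]
0.1 [ 0.19990421 -0.45772841  0.2525038 ] [ 9.78879214e-01  2.04437265e-01 -2.01428697e-04 -9.21498516e-04] 0.08563072941405626 0.022
```

View pics/scene0.png

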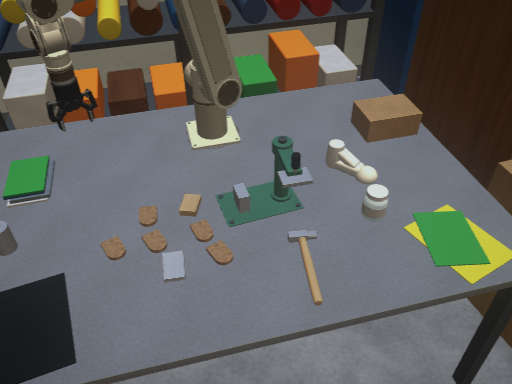

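View pics/top0.png

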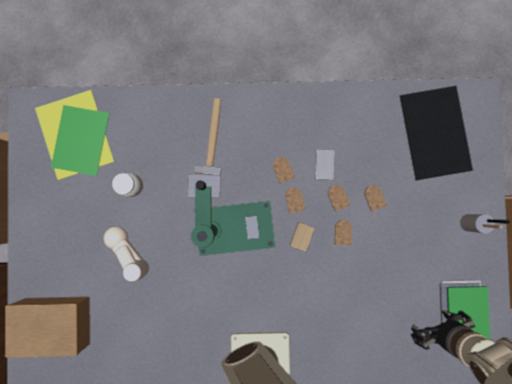

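The scene shows five brown lifts, the plate at top (325,165), the block at (302,237) and the press with its anvil at (252,227). The arm is swung away and its head is at (204,185).

```bash
cat > h.py <<'E'
from workcell import bot
import cv2,numpy as np
def ray(c,px,z):
    K,R,t=c["camera_matrix"],c["R"],c["t"]
    px=np.atleast_2d(np.asarray(px,float))
    d=(np.linalg.inv(K)@np.c_[px,np.ones(len(px))].T).T@R
    o=-R.T@t
    return o[:2]+d[:,:2]*((z-o[2])/d[:,2])[:,None]
def proj(c,X):
    p=c["camera_matrix"]@(c["R"]@np.asarray(X,float)+c["t"]);return p[:2]/p[2]
def blobs(c,mask,z,amin=60):
    "centroid (m), long-axis yaw, area mm2 of every blob, pixels cast onto height z"
    out=[]
    n,l,s,_=cv2.connectedComponentsWithStats(mask.astype(np.uint8))
    for i in range(1,n):
        if s[i,4]<amin: continue
        y,x=np.nonzero(l==i);p=ray(c,np.c_[x,y],z);m=p.mean(0)
        w,v=np.linalg.eigh(np.cov((p-m).T));a=v[:,1]*np.sign(v[0,1])
        out.append((*m.round(4),round(float(np.arctan2(a[1],a[0])),3),s[i,4],tuple(np.array([x.mean(),y.mean()]).round(1)),(np.sqrt(w*12)*1000).round(1)))
    return out
E
python3 - <<'E'
from h import *
c=bot.camera("top");im=c["image"];hsv=cv2.cvtColor(im,cv2.COLOR_BGR2HSV)
for u,v in((325,165),(302,237),(294,201),(252,227),(235,215),(204,190),(280,300),(252,216)):print((u,v),im[v,u],hsv[v,u])
cv2.imwrite("pics/crop.png",cv2.resize(im[140:270,180:400],None,fx=3.6,fy=3.6,interpolation=cv2.INTER_CUBIC))
H,S,V=cv2.split(hsv)
br=(H<25)&(S>70);br[:140]=0;br[270:]=0;br[:,:260]=0;br[:,400:]=0
for b in blobs(c,br,.006):print("brown",b)
g=(H>60)&(H<95)&(S>90);g[:190]=0;g[265:]=0;g[:,:185]=0;g[:,285:]=0
for b in blobs(c,g,.004):print("green",b)
E
```

```text
(325, 165) [173 163 161] [115  18 173]
(302, 237) [122 149 170] [ 17  72 170]
(294, 201) [ 96 121 150] [ 14  92 150]
(252, 227) [168 154 153] [118  23 168]
(235, 215) [ 96 111  70] [ 79  94 111]
(204, 190) [ 94 108  69] [ 79  92 108]
(280, 300) [134 124 124] [120  19 134]
(252, 216) [136 129 127] [113  17 136]
brown (np.float64(0.6434), np.float64(-0.0938), 0.347, np.int32(339), (np.float64(282.6), np.float64(169.5)), array([50.9, 76.6]))
brown (np.float64(0.545), np.float64(-0.2797), 0.365, np.int32(351), (np.float64(337.9), np.float64(197.2)), array([52.5, 76.5]))
brown (np.float64(0.5415), np.float64(-0.4037), 0.355, np.int32(358), (np.float64(374.3), np.float64(197.5)), array([53.2, 76.8]))
brown (np.float64(0.5384), np.float64(-0.1317), 0.239, np.int32(346), (np.float64(294.5), np.float64(200.1)), array([51.6, 76.4]))
brown (np.float64(0.4241), np.float64(-0.2924), -0.022, np.int32(357), (np.float64(342.7), np.float64(232.8)), array([52.4, 76.9]))
brown (np.float64(0.4156), np.float64(-0.1519), -0.368, np.int32(342), (np.float64(301.3), np.float64(236.2)), array([55.7, 81. ]))
green (np.float64(0.457), np.float64(0.0918), 1.407, np.int32(2581), (np.float64(229.3), np.float64(225.4)), array([176.3, 260.9]))
```

View pics/crop.png

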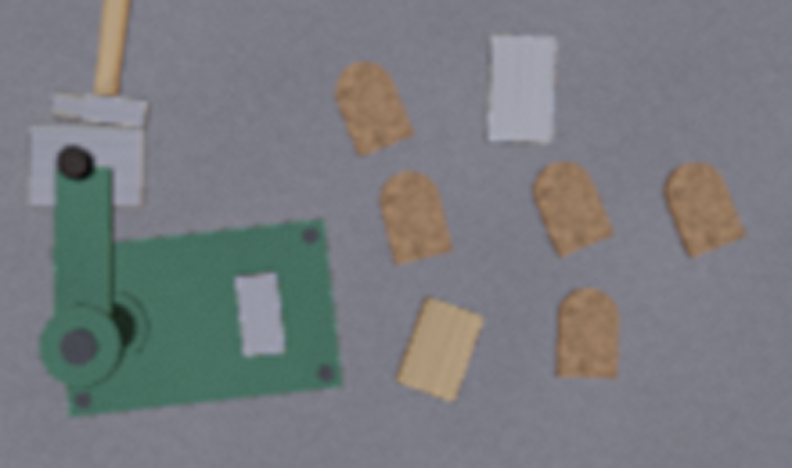

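Run:
```python
from h import *
P={}
for k in range(4):
    c=bot.camera("top");P.setdefault("i",[]).append(c["image"].astype(float))
im=np.mean(P["i"],0).astype(np.uint8);hsv=cv2.cvtColor(im,cv2.COLOR_BGR2HSV);H,S,V=cv2.split(hsv)
def sub(u0,u1,v0,v1,f):
    # 6x upsampled mask -> pixel points
    h=cv2.resize(im[v0:v1,u0:u1],None,fx=6,fy=6,interpolation=cv2.INTER_LINEAR)
    m=f(h);n,l,s,_=cv2.connectedComponentsWithStats(m.astype(np.uint8));i=1+s[1:,4].argmax()
    cs,_=cv2.findContours((l==i).astype(np.uint8),cv2.RETR_EXTERNAL,cv2.CHAIN_APPROX_NONE)
    ct=max(cs,key=cv2.contourArea)[:,0,:];return (ct+.5)/6-.5+[u0,v0]
def rect(p,z):
    (a,b),(w,h),t=cv2.minAreaRect((ray(c,p,z)*1000).astype(np.float32));return np.round([a,b,w,h,t],1)
ch=lambda h:cv2.cvtColor(h,cv2.COLOR_BGR2HSV)
print("plate",rect(sub(310,342,145,185,lambda h:ch(h)[...,2]>152),.014))
an=sub(240,264,210,245,lambda h:(h[...,2]>112));print("anvil",rect(an,.07))
bl=sub(286,318,220,256,lambda h:ch(h)[...,1]>45);print("block",rect(bl,.025),rect(bl,.0125))
for (u,v) in((283,170),(338,197),(374,197),(294,200),(343,233)):
    p=sub(u-17,u+17,v-17,v+17,lambda h:ch(h)[...,1]>55)
    q=(ray(c,p,.012)*1000).astype(np.float32);m=cv2.moments(q.reshape(-1,1,2))
    cx,cy=m["m10"]/m["m00"],m["m01"]/m["m00"];yaw=.5*np.arctan2(2*m["mu11"],m["mu20"]-m["mu02"])
    print("lift",round(cx,1),round(cy,1),"yaw",round(yaw,3),"area",round(m["m00"]),rect(p,.012))
# foot right edge & knob & pivot
g=sub(262,282,205,245,lambda h:ch(h)[...,1]>55)
q=ray(c,g,.004)
for s in ((268,278),):
  e=[]
  for v in range(206,242):
    r=ch(cv2.resize(im[v:v+1,255:290],None,fx=6,fy=1))[0,:,1].astype(float);j=np.nonzero(r>55)[0]
    if len(j):e.append((255+(j.max()+.5)/6-.5,v))
  e=ray(c,np.array(e),.004);print("edge yaw",np.polyfit(e[:,0],e[:,1],1,full=False))
kn=(V<60);kn[:150]=0;kn[260:]=0;kn[:,:180]=0;kn[:,260:]=0
for b in blobs(c,kn,.28,15):print("dark@.28",b)
```

```text
plate [ 658.1 -235.9   61.5  101.    86.2]
anvil [453.8  15.4  72.1  38.5   5.3]
block [ 416.2 -150.2   58.6   84.6   68.8] [ 415.2 -151.9   59.2   85.5   68.8]
lift 643.0 -93.4 yaw 0.347 area 4083 [645.4 -92.4  82.3  55.5  20.9]
lift 545.1 -278.5 yaw 0.368 area 4193 [ 547.2 -277.5   82.6   57.2   21.8]
lift 541.6 -402.1 yaw 0.359 area 4252 [ 543.9 -401.3   83.1   57.3   20.3]
lift 538.4 -131.1 yaw 0.218 area 4074 [ 540.7 -130.5   81.7   55.3   12.6]
lift 424.7 -291.3 yaw -0.054 area 4190 [ 427.1 -291.5   56.2   82.9   86.5]
edge yaw [-0.36049648  0.10250315]
dark@.28 (np.float64(0.5793), np.float64(0.1483), 0.902, np.int32(63), (np.float64(200.7), np.float64(185.2)), array([19. , 22.9]))
dark@.28 (np.float64(0.4613), np.float64(0.1157), 0.324, np.int32(43), (np.float64(213.7), np.float64(229.4)), array([11.4, 26.9]))
```

```bash
cat >> h.py <<'E'
def pose():
    o=bot.get_obs();x,y,z,w=o["tool_rot"];a=np.arctan2(2*(x*y+w*z),1-2*(y*y+z*z));return o,np.array(o["eef_pos"]),a
def plan(*tg):
    "targets (x,y,z,a_deg) in mm; prints shifts in row units in the tool frame held before the leg's turn, then the turn units"
    o,p,a=pose();print("t %.1f pos %s a %.2f w %.1f F %s g %.0f"%(o["clock"],(p*1000).round(1),np.degrees(a),o["grip_width"]*1000,np.round(o["ft_force"],1),o["grasp_force"]))
    for x,y,z,ad in tg:
        d=np.array([x,y,z])/1000-p;t=np.radians(ad)
        u=np.array([d[0]*np.cos(a)+d[1]*np.sin(a),d[0]*np.sin(a)-d[1]*np.cos(a),-d[2]])/.02
        print("->",(x,y,z,ad),"shift",u.round(2),"turn",round((np.degrees(a)-ad)/60,3));p=np.array([x,y,z])/1000;a=t
E
python3 - <<'E'
from h import *
c=bot.camera("top");im=c["image"];S=cv2.cvtColor(im,cv2.COLOR_BGR2HSV)[...,1].astype(float);S=cv2.GaussianBlur(S,(3,3),0)
def cross(r):  # last downward crossing of 50
    j=np.nonzero((r[:-1]>50)&(r[1:]<=50))[0];return j[-1]+(r[j[-1]]-50)/(r[j[-1]]-r[j[-1]+1])
e=ray(c,[(255+cross(S[v,255:290]),v) for v in range(208,242)],.004);k=np.polyfit(e[:,0],e[:,1],1);print("right",k,np.std(e[:,1]-np.polyval(k,e[:,0])))
e2=ray(c,[(u,230+cross(S[230:268,u])) for u in range(212,270)],.004);k2=np.polyfit(e2[:,1],e2[:,0],1);print("bottom",-k2[0],np.std(e2[:,0]-np.polyval(k2,e2[:,1])))
plan((658,-236,120,-3.8),(658,-236,24,-3.8))
E
```

```text
right [ 0.08899324 -0.09438836] 0.00010691150010098613
bottom 0.08935791892456182 0.00020775282108130647
t 0.4 pos [ 200.1 -458.1  253.2] a 23.59 w 85.7 F [ 0.4 -0.4  0.3] g 0
-> (658, -236, 120, -3.8) shift [25.43 -1.02  6.66] turn 0.457
-> (658, -236, 24, -3.8) shift [ 0.  -0.   4.8] turn 0.0
```

>>> {"method": "apply_moves", "body": {"commands": [[1,-0.04,0.2,0],[1,-0.04,0.2,0],[1,-0.04,0.2,0],[1,-0.04,0.2,0],[1,-0.04,0.2,0]], "claw": 0.12}}

```text
clock: 0.82
eef_pos: [0.2909, -0.4141, 0.2332]
tool_rot: [0.979, 0.204, 0.0, 0.0]
ft_force: [-0.3, -0.1, -0.3]
grip_width: 0.0752
grasp_force: 0.0
```

>>> {"method": "apply_moves", "body": {"commands": [[1,-0.04,0.2,0],[1,-0.04,0.2,0],[1,-0.04,0.2,0],[1,-0.04,0.2,0],[1,-0.04,0.2,0]]}}

```text
clock: 1.23
eef_pos: [0.3811, -0.3703, 0.2131]
tool_rot: [0.979, 0.204, 0.0, 0.0]
ft_force: [0.2, -0.5, 0.6]
grip_width: 0.0749
grasp_force: 0.0
```

>>> {"method": "apply_moves", "body": {"commands": [[1,-0.04,0.2,0],[1,-0.04,0.2,0],[1,-0.04,0.2,0],[1,-0.04,0.2,0],[1,-0.04,0.2,0]]}}

```text
clock: 1.65
eef_pos: [0.4711, -0.3266, 0.193]
tool_rot: [0.979, 0.204, -0.0, -0.0]
ft_force: [-0.7, -0.3, -0.2]
grip_width: 0.0751
grasp_force: 0.0
```

>>> {"method": "apply_moves", "body": {"commands": [[1,-0.04,0.2,0],[1,-0.04,0.2,0],[1,-0.04,0.2,0],[1,-0.04,0.2,0],[1,-0.04,0.2,0]]}}

```text
clock: 2.07
eef_pos: [0.5611, -0.2829, 0.173]
tool_rot: [0.979, 0.204, -0.0, -0.0]
ft_force: [0.2, -0.6, 1.0]
grip_width: 0.075
grasp_force: 0.0
```

>>> {"method": "apply_moves", "body": {"commands": [[1,-0.04,0.4,0],[1,-0.04,0.4,0],[1,-0.04,0.4,0],[1,-0.04,0.4,0],[1,-0.04,0.4,0]]}}

```text
clock: 2.48
eef_pos: [0.6511, -0.2392, 0.1327]
tool_rot: [0.979, 0.204, -0.0, -0.0]
ft_force: [-0.7, 0.1, -0.8]
grip_width: 0.0755
grasp_force: 0.0
```

>>> {"method": "apply_moves", "body": {"commands": [[0.4,0,0,0.0914],[0,0,0,0.0914],[0,0,0,0.0914],[0,0,0,0.0914],[0,0,0,0.0914]]}}

```text
clock: 2.9
eef_pos: [0.6577, -0.2363, 0.1328]
tool_rot: [0.999, -0.036, -0.0, -0.0]
ft_force: [-0.4, 0.5, 0.1]
grip_width: 0.075
grasp_force: 0.0
```

```bash
python3 -c "
from h import *
plan((658,-236,60,-3.8),(658,-236,24,-3.8))"
```

```text
t 2.9 pos [ 657.7 -236.3  132.8] a -4.08 w 75.0 F [-0.4  0.5  0.1] g 0
-> (658, -236, 60, -3.8) shift [ 0.01 -0.02  3.64] turn -0.005
-> (658, -236, 24, -3.8) shift [ 0.  -0.   1.8] turn 0.0
```

>>> {"method": "apply_moves", "body": {"commands": [[0,0,1,0],[0,0,1,0],[0,0,1,0],[0,0,1,0],[0,0,0.7,0]]}}

```text
clock: 3.32
eef_pos: [0.6566, -0.2362, 0.0369]
tool_rot: [0.999, -0.033, -0.001, -0.0]
ft_force: [-0.4, -0.6, 0.5]
grip_width: 0.075
grasp_force: 0.0
```

>>> {"method": "apply_moves", "body": {"commands": [[0,0,0.2,0],[0,0,0.2,0],[0,0,0.15,0],[0,0,0.15,0],[0,0,0,0]]}}

```text
clock: 3.73
eef_pos: [0.6581, -0.2367, 0.0258]
tool_rot: [0.999, -0.033, 0.0, 0.0]
ft_force: [0.5, -0.0, 0.3]
grip_width: 0.0752
grasp_force: 0.0
```

>>> {"method": "apply_moves", "body": {"commands": [[0,0,0,0],[0,0,0,0],[0,0,0,0],[0,0,0,0],[0,0,0,0]], "claw": 1}}

```text
clock: 4.15
eef_pos: [0.6586, -0.2367, 0.027]
tool_rot: [0.999, -0.033, 0.001, 0.0]
ft_force: [-1.2, 0.1, 5.9]
grip_width: 0.0575
grasp_force: 65.0
```

>>> {"method": "apply_moves", "body": {"commands": [[0,0,-0.3,0],[0,0,-0.5,0],[0,0,-1,0],[0,0,-1,0],[0,0,-1,0]]}}

```text
clock: 4.57
eef_pos: [0.6569, -0.2364, 0.1016]
tool_rot: [0.999, -0.033, -0.001, -0.0]
ft_force: [0.7, -0.2, -1.5]
grip_width: 0.0576
grasp_force: 64.5
```

```bash
python3 -c "
from h import *
plan((453.8,15.4,180,5.1))
c=bot.camera('scene');u,v=proj(c,[.658,-.236,.07]);u,v=int(u),int(v)
cv2.imwrite('pics/g1.png',cv2.resize(c['image'][v-60:v+40,u-60:u+60],None,fx=5,fy=5))"
```

```text
t 4.6 pos [ 656.9 -236.4  101.6] a -3.83 w 57.6 F [ 0.7 -0.2 -1.5] g 65
-> (453.8, 15.4, 180, 5.1) shift [-10.98 -11.89  -3.92] turn -0.149
```

View pics/g1.png

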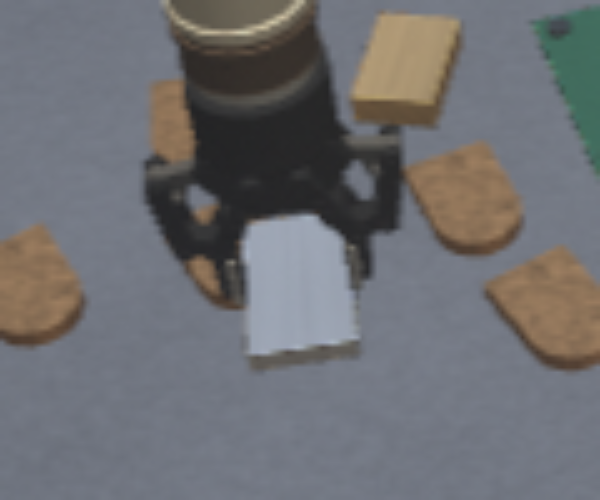

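The plate is held square, with about 45 mm of it sticking out in front of the pads. The lifts around it have not been disturbed.

>>> {"method": "apply_moves", "body": {"commands": [[-0.5,-0.5,-0.8,0],[-0.9,-1,-0.8,0],[-0.9,-1,-0.8,0],[-0.9,-1,-0.8,0],[-0.9,-1,-0.7,0]]}}

```text
clock: 5.03
eef_pos: [0.5807, -0.1406, 0.1796]
tool_rot: [0.999, -0.034, -0.0, -0.0]
ft_force: [0.2, -0.7, -1.4]
grip_width: 0.0571
grasp_force: 64.8
```

>>> {"method": "apply_moves", "body": {"commands": [[-0.9,-1,0,0],[-0.9,-1,0,0],[-0.9,-1,0,0],[-0.9,-1,0,0],[-0.9,-1,0,0]]}}

```text
clock: 5.45
eef_pos: [0.4974, -0.0347, 0.179]
tool_rot: [0.999, -0.034, -0.0, 0.0]
ft_force: [0.5, 1.1, -2.7]
grip_width: 0.0572
grasp_force: 64.8
```

>>> {"method": "apply_moves", "body": {"commands": [[-0.9,-1,0,-0.05],[-0.9,-1,0,-0.05],[-0.5,-0.4,0,-0.05],[0,0,0,0],[0,0,0,0]]}}

```text
clock: 5.87
eef_pos: [0.4538, 0.0138, 0.1794]
tool_rot: [0.999, 0.045, 0.0, 0.0]
ft_force: [0.1, -0.4, -0.7]
grip_width: 0.0573
grasp_force: 64.8
```

```bash
python3 -c "
from h import *
plan((454.3,15.4,140,5.1),(454.3,15.4,99,5.1))"
```

```text
t 5.9 pos [453.8  13.8 179.4] a 5.19 w 57.3 F [ 0.1 -0.4 -0.7] g 65
-> (454.3, 15.4, 140, 5.1) shift [ 0.03 -0.08  1.97] turn 0.001
-> (454.3, 15.4, 99, 5.1) shift [0.   0.   2.05] turn 0.0
```

>>> {"method": "apply_moves", "body": {"commands": [[0.02,-0.08,0.9,0],[0,0,1,0],[0,0,1,0],[0,0,0.7,0],[0,0,0.3,0]]}}

```text
clock: 6.28
eef_pos: [0.4538, 0.0143, 0.0992]
tool_rot: [0.999, 0.044, -0.002, 0.0]
ft_force: [-0.2, 1.0, -3.0]
grip_width: 0.0572
grasp_force: 64.8
```

>>> {"method": "apply_moves", "body": {"commands": [[0,0,0.1,0],[0,0,0.05,0],[0,0,0.05,0],[0,0,0,0],[0,0,0,0]]}}

```text
clock: 6.7
eef_pos: [0.4551, 0.0151, 0.0981]
tool_rot: [0.999, 0.045, 0.001, 0.0]
ft_force: [0.6, 0.7, -1.7]
grip_width: 0.0576
grasp_force: 64.8
```

>>> {"method": "apply_moves", "body": {"commands": [[0,0,0.05,0],[0,0,0.05,0],[0,0,0,0],[0,0,0,0],[0,0,0,0]]}}

```text
clock: 7.12
eef_pos: [0.4551, 0.0152, 0.0969]
tool_rot: [0.999, 0.045, 0.001, 0.0]
ft_force: [-2.2, -0.3, 7.2]
grip_width: 0.0571
grasp_force: 65.9
```

Contact. I'll release and retreat.

>>> {"method": "apply_moves", "body": {"commands": [[0,0,0,0],[0,0,0,0],[0,0,0,0],[0,0,0,0],[0,0,0,0]], "claw": 0.12}}

```text
clock: 7.53
eef_pos: [0.4544, 0.0152, 0.0953]
tool_rot: [0.999, 0.045, -0.0, 0.0]
ft_force: [0.4, 0.0, -0.1]
grip_width: 0.0755
grasp_force: 0.0
```

>>> {"method": "apply_moves", "body": {"commands": [[0,0,-0.3,0],[0,0,-0.7,0],[0,0,-1,0],[0,0,-1,0],[0,0,-1,0]]}}

```text
clock: 7.95
eef_pos: [0.4541, 0.0152, 0.1764]
tool_rot: [0.999, 0.045, -0.0, 0.0]
ft_force: [0.3, 0.4, -0.3]
grip_width: 0.0751
grasp_force: 0.0
```

>>> {"method": "apply_moves", "body": {"commands": [[0,1,0,0],[0,1,0,0],[0,1,0,0],[0,1,0,0],[0,1,0,0]]}}

```text
clock: 8.37
eef_pos: [0.4634, -0.0853, 0.1758]
tool_rot: [0.999, 0.045, 0.0, 0.0]
ft_force: [0.7, 0.1, -0.1]
grip_width: 0.0751
grasp_force: 0.0
```

>>> {"method": "apply_moves", "body": {"commands": [[0,1,0,0],[0,1,0,0],[0,1,0,0],[0,1,0,0],[0,1,0,0]]}}

```text
clock: 8.78
eef_pos: [0.4724, -0.1851, 0.1757]
tool_rot: [0.999, 0.045, 0.0, 0.0]
ft_force: [-0.1, -0.3, -0.6]
grip_width: 0.075
grasp_force: 0.0
```

```bash
cat >> h.py <<'E'
def sub(c,u0,u1,v0,v1,f):
    h=cv2.resize(c["image"][v0:v1,u0:u1],None,fx=6,fy=6,interpolation=cv2.INTER_LINEAR)
    n,l,s,_=cv2.connectedComponentsWithStats(f(h,cv2.cvtColor(h,cv2.COLOR_BGR2HSV)).astype(np.uint8));i=1+s[1:,4].argmax()
    cs,_=cv2.findContours((l==i).astype(np.uint8),cv2.RETR_EXTERNAL,cv2.CHAIN_APPROX_NONE)
    return (max(cs,key=cv2.contourArea)[:,0,:]+.5)/6-.5+[u0,v0]
def rect(c,p,z):
    (a,b),(w,h),t=cv2.minAreaRect((ray(c,p,z)*1000).astype(np.float32))
    if h>w: w,h,t=h,w,t+90
    return np.round([a,b,w,h,(t+90)%180-90],1)
def lifts(c):
    im=c["image"];h=cv2.cvtColor(im,cv2.COLOR_BGR2HSV);m=(h[...,0]<25)&(h[...,1]>65);m[:130]=0;m[275:]=0;m[:,:258]=0;m[:,410:]=0
    n,l,s,ce=cv2.connectedComponentsWithStats(m.astype(np.uint8))
    for i in range(1,n):
        if s[i,4]>100:
            u,v=ce[i].astype(int);print("brown px",(u,v),rect(c,sub(c,u-19,u+19,v-19,v+19,lambda b,q:q[...,1]>50),.012))
E
python3 - <<'E'
from h import *
c=bot.camera("top")
print("plate",rect(c,sub(c,232,272,202,250,lambda b,q:b[...,2]>118),.084));lifts(c)
cv2.imwrite("pics/p1.png",cv2.resize(c["image"][190:265,190:350],None,fx=5,fy=5))
plan((538.5,-131,100,12.8))
E
```

```text
plate [454.3  12.8 101.5  62.4   5.1]
brown px (np.int64(282), np.int64(169)) [645.4 -92.4  83.1  56.3  21.1]
brown px (np.int64(336), np.int64(194)) [ 540.3 -279.5   97.2   61.2   12.2]
brown px (np.int64(374), np.int64(197)) [ 541.9 -401.1   87.1   60.    19.8]
brown px (np.int64(294), np.int64(200)) [ 540.7 -130.6   82.5   56.    12.6]
brown px (np.int64(335), np.int64(221)) [ 471.  -253.2  142.8   74.8  -16.3]
brown px (np.int64(301), np.int64(237)) [ 415.4 -152.3   85.5   58.9  -21.8]
t 8.8 pos [ 473.  -188.3  175.7] a 5.00 w 74.9 F [ 0.9 -2.5  0.3] g 0
-> (538.5, -131, 100, 12.8) shift [ 3.51 -2.57  3.79] turn -0.13
```

View pics/p1.png

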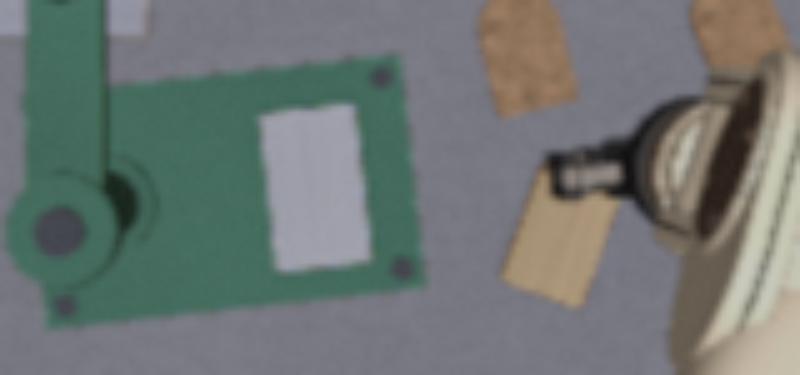

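The plate's yaw is right, but it sits about 2.5 mm to the -y side of the anvil centre by the top camera. I'll regrip it and shift it.

>>> {"method": "apply_moves", "body": {"commands": [[0,-1,0,0],[0,-1,0,0],[0,-1,0,0],[0,-1,0,0],[0,-1,0,0]]}}

```text
clock: 9.25
eef_pos: [0.4631, -0.0836, 0.1756]
tool_rot: [0.999, 0.045, 0.0, -0.0]
ft_force: [0.1, -0.1, -0.4]
grip_width: 0.0747
grasp_force: 0.0
```

>>> {"method": "apply_moves", "body": {"commands": [[0,-1,0,0],[0,-1,0,0],[0,-1,0,0],[0,-1,0,0],[0,-1,0,0]]}}

```text
clock: 9.67
eef_pos: [0.4541, 0.0162, 0.1757]
tool_rot: [0.999, 0.045, 0.0, -0.0]
ft_force: [-0.1, 0.1, -0.2]
grip_width: 0.0752
grasp_force: 0.0
```

>>> {"method": "apply_moves", "body": {"commands": [[0,0,1,0],[0,0,1,0],[0,0,1,0],[0,0,0.7,0],[0,0,0.2,0]]}}

```text
clock: 10.08
eef_pos: [0.4526, 0.0153, 0.0954]
tool_rot: [0.999, 0.045, -0.002, -0.0]
ft_force: [-0.6, 0.8, -0.3]
grip_width: 0.0753
grasp_force: 0.0
```

>>> {"method": "apply_moves", "body": {"commands": [[0,0,0,0],[0,0,0,0],[0,0,0,0],[0,0,0,0],[0,0,0,0]], "claw": 1}}

```text
clock: 10.5
eef_pos: [0.455, 0.0151, 0.098]
tool_rot: [0.999, 0.045, 0.001, 0.0]
ft_force: [0.3, -0.1, -0.0]
grip_width: 0.0571
grasp_force: 64.4
```

>>> {"method": "apply_moves", "body": {"commands": [[0,0,-0.1,0],[0,0,-0.1,0],[-0.02,-0.13,0,0],[0,0,0,0],[0,0,0,0]]}}

```text
clock: 10.92
eef_pos: [0.4536, 0.0179, 0.1013]
tool_rot: [0.999, 0.045, -0.0, -0.0]
ft_force: [-0.2, -0.0, -1.8]
grip_width: 0.0572
grasp_force: 64.2
```

>>> {"method": "apply_moves", "body": {"commands": [[0,0,0.1,0],[0,0,0.06,0],[0,0,0,0],[0,0,0,0],[0,0,0,0]]}}

```text
clock: 11.33
eef_pos: [0.4537, 0.0177, 0.0981]
tool_rot: [0.999, 0.045, -0.0, -0.0]
ft_force: [-1.0, -0.3, -0.8]
grip_width: 0.0571
grasp_force: 64.3
```

>>> {"method": "apply_moves", "body": {"commands": [[0,0,0.06,0],[0,0,0,0],[0,0,0,0],[0,0,0,0],[0,0,0,0]]}}

```text
clock: 11.75
eef_pos: [0.4537, 0.0178, 0.098]
tool_rot: [0.999, 0.045, 0.0, -0.0]
ft_force: [-3.9, -0.2, 7.8]
grip_width: 0.0572
grasp_force: 65.5
```

>>> {"method": "apply_moves", "body": {"commands": [[0,0,0,0],[0,0,0,0],[0,0,0,0],[0,0,0,0],[0,0,0,0]], "claw": 0.12}}

```text
clock: 12.17
eef_pos: [0.4537, 0.0177, 0.0968]
tool_rot: [0.999, 0.045, -0.0, 0.0]
ft_force: [-0.2, 0.2, -0.4]
grip_width: 0.0752
grasp_force: 0.0
```

>>> {"method": "apply_moves", "body": {"commands": [[0,0,-0.3,0],[0,0,-0.7,0],[0,0,-1,0],[0,0,-1,0],[0,0,-1,0]]}}

```text
clock: 12.58
eef_pos: [0.4535, 0.0177, 0.178]
tool_rot: [0.999, 0.045, -0.0, 0.0]
ft_force: [-0.7, -0.1, -0.6]
grip_width: 0.0752
grasp_force: 0.0
```

>>> {"method": "apply_moves", "body": {"commands": [[0.7,1,0,0],[0.7,1,0,0],[0.7,1,0,0],[0.7,1,0,-0.07],[0.7,1,0,-0.06]]}}

```text
clock: 13.0
eef_pos: [0.5343, -0.0754, 0.1774]
tool_rot: [0.993, 0.115, 0.0, 0.0]
ft_force: [-1.0, 0.7, 0.2]
grip_width: 0.0753
grasp_force: 0.0
```

Run:
```python
from h import *
c=bot.camera("top")
print("plate",rect(c,sub(c,232,272,202,250,lambda b,q:b[...,2]>118),.084));lifts(c)
plan((535.5,-129,100,12.6),(535.5,-129,27,12.6))
```

```text
plate [453.9  15.1 101.6  62.    5.3]
brown px (np.int64(281), np.int64(166)) [642.8 -89.5  86.   64.9  18.6]
brown px (np.int64(338), np.int64(197)) [ 547.2 -277.5   83.4   58.    22.1]
brown px (np.int64(374), np.int64(197)) [ 543.8 -401.4   83.7   57.8   20.3]
brown px (np.int64(342), np.int64(232)) [ 427.3 -291.3   82.7   57.1   -2.7]
t 13.1 pos [537.8 -78.4 177.4] a 13.11 w 75.2 F [ 4.3 -2.   0.3] g 0
-> (535.5, -129, 100, 12.6) shift [-0.69  2.44  3.87] turn 0.009
-> (535.5, -129, 27, 12.6) shift [0.   0.   3.65] turn 0.0
```

>>> {"method": "apply_moves", "body": {"commands": [[-0.23,0.8,0.5,0.009],[-0.23,0.8,0.5,0],[-0.23,0.84,0.5,0],[0,0,0.5,0],[0,0,0.5,0]]}}

```text
clock: 13.47
eef_pos: [0.5309, -0.1255, 0.1265]
tool_rot: [0.994, 0.107, 0.0, -0.0]
ft_force: [0.3, 1.0, -0.9]
grip_width: 0.0749
grasp_force: 0.0
```

>>> {"method": "apply_moves", "body": {"commands": [[0,0,1,0],[0,0,1,0],[0,0,1,0],[0,0,1,0],[0,0,0.5,0]]}}

```text
clock: 13.88
eef_pos: [0.5293, -0.1235, 0.0344]
tool_rot: [0.994, 0.109, -0.002, -0.001]
ft_force: [-1.0, -0.0, -0.9]
grip_width: 0.0749
grasp_force: 0.0
```

```bash
python3 -c "
from h import *
plan((535.8,-129.1,26,12.6))"
```

```text
t 13.9 pos [ 529.3 -123.5   34.4] a 12.50 w 74.9 F [-1.  -0.  -0.9] g 0
-> (535.8, -129.1, 26, 12.6) shift [0.25 0.34 0.42] turn -0.002
```

>>> {"method": "apply_moves", "body": {"commands": [[0.25,0.34,0,0],[0,0,0.2,0],[0,0,0.15,0],[0,0,0,0],[0,0,0,0]]}}

```text
clock: 14.3
eef_pos: [0.5378, -0.1307, 0.0306]
tool_rot: [0.994, 0.108, 0.001, 0.0]
ft_force: [0.6, 0.3, 0.2]
grip_width: 0.0756
grasp_force: 0.0
```

>>> {"method": "apply_moves", "body": {"commands": [[0,0,0,0],[0,0,0,0],[0,0,0,0],[0,0,0,0],[0,0,0,0]], "claw": 1}}

```text
clock: 14.72
eef_pos: [0.5408, -0.1306, 0.0343]
tool_rot: [0.994, 0.109, 0.004, 0.001]
ft_force: [-0.8, 1.3, 18.6]
grip_width: 0.0146
grasp_force: 9.1
```

>>> {"method": "apply_moves", "body": {"commands": [[0,0,-0.3,0],[0,0,-0.7,0],[0,0,-1,0],[0,0,-1,0],[0,0,-1,0]]}}

```text
clock: 15.13
eef_pos: [0.5368, -0.1305, 0.1107]
tool_rot: [0.994, 0.108, -0.0, -0.0]
ft_force: [0.8, -0.8, -0.9]
grip_width: 0.0001
grasp_force: 0.0
```

>>> {"method": "apply_moves", "body": {"commands": [[0,0,-1,0],[0,0,-1,0],[0,0,-1,0],[0,0,0,0],[0,0,0,0]]}}

```text
clock: 15.55
eef_pos: [0.5381, -0.1308, 0.1712]
tool_rot: [0.994, 0.108, 0.001, 0.001]
ft_force: [0.2, 0.4, -0.7]
grip_width: -0.0001
grasp_force: 0.0
```

```bash
python3 -c "
from h import *
plan((449,17.2,170,5.1))
c=bot.camera('scene');u,v=proj(c,[.535,-.13,.12]);u,v=int(u),int(v)
cv2.imwrite('pics/g2.png',cv2.resize(c['image'][v-40:v+60,u-60:u+60],None,fx=5,fy=5))"
```

```text
t 15.6 pos [ 538.1 -130.8  171.2] a 12.43 w -0.1 F [ 0.2  0.4 -0.7] g 0
-> (449, 17.2, 170, 5.1) shift [-2.76 -8.19  0.06] turn 0.122
```

View pics/g2.png

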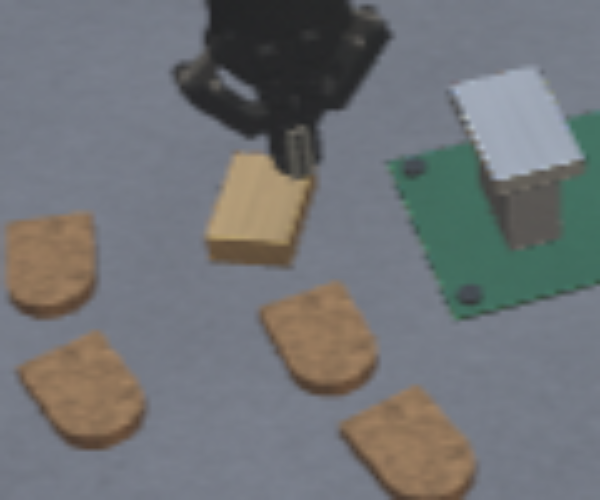

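The grip missed. The open pads stand farther back than I allowed for, so they closed above the lift. I'll check whether the lift moved, then retry lower.

>>> {"method": "apply_moves", "body": {"commands": [[0,0,0,0],[0,0,0,0],[0,0,0,0],[0,0,0,0],[0,0,0,0]], "claw": 0.12}}

```text
clock: 16.02
eef_pos: [0.537, -0.1305, 0.1693]
tool_rot: [0.994, 0.108, -0.001, -0.0]
ft_force: [-0.0, 0.1, -0.2]
grip_width: 0.0605
grasp_force: 0.0
```

```bash
cat >> h.py <<'E'
def slifts(c,z=.006):
    h=cv2.cvtColor(c["image"],cv2.COLOR_BGR2HSV);m=(h[...,0]<25)&(h[...,1]>70);m[:190]=0;m[280:]=0;m[:,:95]=0;m[:,245:]=0
    for b in blobs(c,m,z):print("scene brown",*b[:4],b[4])
E
python3 - <<'E'
from h import *
c=bot.camera("scene");slifts(c);c["image"]=cv2.imread("pics/scene0.png");print();slifts(c)
plan((535.8,-129.1,60,12.6),(535.8,-129.1,21,12.6))
E
```

```text
scene brown 0.4123 -0.1486 -0.417 339 (np.float64(190.1), np.float64(205.2))
scene brown 0.4248 -0.2893 -0.027 305 (np.float64(147.8), np.float64(215.4))
scene brown 0.5389 -0.129 0.166 349 (np.float64(202.1), np.float64(230.6))
scene brown 0.5453 -0.2772 0.304 373 (np.float64(154.7), np.float64(241.2))
scene brown 0.5417 -0.4006 0.31 382 (np.float64(113.6), np.float64(248.2))
scene brown 0.6433 -0.0915 0.292 410 (np.float64(220.1), np.float64(252.7))

scene brown 0.409 -0.1491 -0.307 366 (np.float64(189.8), np.float64(204.6))
scene brown 0.4247 -0.2893 -0.03 304 (np.float64(147.8), np.float64(215.4))
scene brown 0.5389 -0.1291 0.174 346 (np.float64(202.0), np.float64(230.6))
scene brown 0.5452 -0.2772 0.309 372 (np.float64(154.7), np.float64(241.1))
scene brown 0.5417 -0.4006 0.31 382 (np.float64(113.6), np.float64(248.2))
scene brown 0.6433 -0.0916 0.29 408 (np.float64(220.1), np.float64(252.7))
t 16.1 pos [ 537.1 -130.5  169.5] a 12.44 w 67.7 F [ 0.3  0.1 -0.1] g 0
-> (535.8, -129.1, 60, 12.6) shift [-0.05 -0.08  5.47] turn -0.003
-> (535.8, -129.1, 21, 12.6) shift [0.   0.   1.95] turn 0.0
```

>>> {"method": "apply_moves", "body": {"commands": [[-0.05,-0.08,1,0],[0,0,1,0],[0,0,1,0],[0,0,1,0],[0,0,1,0]]}}

```text
clock: 16.48
eef_pos: [0.536, -0.1292, 0.0691]
tool_rot: [0.994, 0.108, 0.0, 0.0]
ft_force: [0.0, 0.3, 0.0]
grip_width: 0.0756
grasp_force: 0.0
```

>>> {"method": "apply_moves", "body": {"commands": [[0,0,1,0],[0,0,0.7,0],[0,0,0.2,0],[0,0,0,0],[0,0,0,0]]}}

```text
clock: 16.9
eef_pos: [0.5364, -0.1293, 0.0323]
tool_rot: [0.994, 0.108, 0.0, 0.0]
ft_force: [-0.1, -0.3, 0.1]
grip_width: 0.0751
grasp_force: 0.0
```

>>> {"method": "apply_moves", "body": {"commands": [[0,0,0,0],[0,0,0,0],[0,0,0,0],[0,0,0,0],[0,0,0,0]]}}

```text
clock: 17.32
eef_pos: [0.5363, -0.1292, 0.0324]
tool_rot: [0.994, 0.108, 0.0, 0.0]
ft_force: [-0.1, 0.2, -0.2]
grip_width: 0.0751
grasp_force: 0.0
```

>>> {"method": "apply_moves", "body": {"commands": [[0,0,0.3,0],[0,0,0.2,0],[0,0,0.05,0],[0,0,0,0],[0,0,0,0]]}}

```text
clock: 17.73
eef_pos: [0.5357, -0.1291, 0.0205]
tool_rot: [0.994, 0.108, -0.0, -0.0]
ft_force: [0.8, 0.2, 0.3]
grip_width: 0.075
grasp_force: 0.0
```

>>> {"method": "apply_moves", "body": {"commands": [[0,0,0,0],[0,0,0,0],[0,0,0,0],[0,0,0,0],[0,0,0,0]], "claw": 1}}

```text
clock: 18.15
eef_pos: [0.5366, -0.1293, 0.0215]
tool_rot: [0.994, 0.108, 0.001, 0.0]
ft_force: [0.1, 0.4, 4.1]
grip_width: 0.0541
grasp_force: 63.8
```

>>> {"method": "apply_moves", "body": {"commands": [[0,0,-0.3,0],[0,0,-0.7,0],[0,0,-1,0],[0,0,-1,0],[0,0,-1,0]]}}

```text
clock: 18.57
eef_pos: [0.5353, -0.129, 0.1014]
tool_rot: [0.994, 0.108, -0.001, -0.0]
ft_force: [-0.1, -0.2, -0.2]
grip_width: 0.0538
grasp_force: 63.3
```

>>> {"method": "apply_moves", "body": {"commands": [[0,0,-1,0],[0,0,-1,0],[0,0,-1,0],[0,0,0,0],[0,0,0,0]]}}

```text
clock: 18.98
eef_pos: [0.5366, -0.1293, 0.162]
tool_rot: [0.994, 0.108, 0.001, 0.0]
ft_force: [0.3, 0.4, -0.5]
grip_width: 0.0541
grasp_force: 63.4
```

```bash
python3 -c "
from h import *
plan((449,17.2,170,5.1))"
```

```text
t 19.0 pos [ 536.6 -129.3  162. ] a 12.43 w 54.1 F [ 0.3  0.4 -0.5] g 63
-> (449, 17.2, 170, 5.1) shift [-2.7 -8.1 -0.4] turn 0.122
```

>>> {"method": "apply_moves", "body": {"commands": [[-0.34,-1,-0.1,0],[-0.34,-1,-0.1,0],[-0.34,-1,-0.1,0],[-0.34,-1,-0.1,0],[-0.34,-1,0,0]]}}

```text
clock: 19.4
eef_pos: [0.4796, -0.0381, 0.1674]
tool_rot: [0.994, 0.108, -0.001, -0.0]
ft_force: [0.5, -0.1, 0.8]
grip_width: 0.0542
grasp_force: 63.4
```

>>> {"method": "apply_moves", "body": {"commands": [[-0.34,-1,0,0],[-0.34,-1,0,0],[-0.3,-1,0,0],[0,-0.1,0,0.061],[0,0,0,0.061]]}}

```text
clock: 19.82
eef_pos: [0.4467, 0.0186, 0.1673]
tool_rot: [0.999, 0.044, -0.002, -0.0]
ft_force: [-0.6, -0.1, -0.1]
grip_width: 0.054
grasp_force: 63.4
```

>>> {"method": "apply_moves", "body": {"commands": [[0,0,0.3,0],[0,0,0.3,0],[0,0,0.3,0],[0,0,0,0],[0,0,0,0]]}}

```text
clock: 20.23
eef_pos: [0.448, 0.0172, 0.1498]
tool_rot: [0.999, 0.045, -0.001, -0.0]
ft_force: [0.7, -0.3, -0.7]
grip_width: 0.0544
grasp_force: 63.4
```

```bash
python3 -c "
from h import *
plan((449.3,17.4,112,5.1),(449.3,17.4,107,5.1))"
```

```text
t 20.2 pos [448.   17.2 149.8] a 5.11 w 54.4 F [ 0.7 -0.3 -0.7] g 63
-> (449.3, 17.4, 112, 5.1) shift [ 0.06 -0.01  1.89] turn 0.0
-> (449.3, 17.4, 107, 5.1) shift [0.   0.   0.25] turn 0.0
```

>>> {"method": "apply_moves", "body": {"commands": [[0.06,0,0.7,0],[0,0,0.7,0],[0,0,0.5,0],[0,0,0.2,0],[0,0,0,0]]}}

```text
clock: 20.65
eef_pos: [0.4493, 0.0174, 0.1081]
tool_rot: [0.999, 0.045, -0.001, -0.0]
ft_force: [0.0, 0.2, -0.3]
grip_width: 0.054
grasp_force: 63.4
```

>>> {"method": "apply_moves", "body": {"commands": [[0,0,0.05,0],[0,0,0.03,0],[0,0,0,0],[0,0,0,0],[0,0,0,0]]}}

```text
clock: 21.07
eef_pos: [0.4502, 0.0176, 0.1077]
tool_rot: [0.999, 0.045, 0.0, 0.0]
ft_force: [-0.3, 0.2, -0.7]
grip_width: 0.0542
grasp_force: 63.4
```

>>> {"method": "apply_moves", "body": {"commands": [[-0.03,0,0.05,0],[0,0,0.05,0],[0,0,0,0],[0,0,0,0],[0,0,0,0]]}}

```text
clock: 21.48
eef_pos: [0.4494, 0.0175, 0.1055]
tool_rot: [0.999, 0.045, 0.0, -0.0]
ft_force: [-0.6, -1.0, 2.3]
grip_width: 0.0541
grasp_force: 63.6
```

>>> {"method": "apply_moves", "body": {"commands": [[0,0,0.03,0],[0,0,0,0],[0,0,0,0],[0,0,0,0],[0,0,0,0]]}}

```text
clock: 21.9
eef_pos: [0.4494, 0.0175, 0.1054]
tool_rot: [0.999, 0.045, 0.0, -0.0]
ft_force: [-2.2, 0.3, 7.1]
grip_width: 0.0545
grasp_force: 64.2
```

>>> {"method": "apply_moves", "body": {"commands": [[0,0,0,0],[0,0,0,0],[0,0,0,0],[0,0,0,0],[0,0,-0.1,0]], "claw": 0.12}}

```text
clock: 22.32
eef_pos: [0.449, 0.0175, 0.1063]
tool_rot: [0.999, 0.045, -0.001, 0.0]
ft_force: [0.2, 0.1, 0.1]
grip_width: 0.0753
grasp_force: 0.0
```

>>> {"method": "apply_moves", "body": {"commands": [[0,0,-0.6,0],[0,0,-0.8,0],[0,0,-0.6,0],[0,0,0,0],[0,0,0,0]]}}

```text
clock: 22.73
eef_pos: [0.4499, 0.0175, 0.1471]
tool_rot: [0.999, 0.045, 0.001, 0.0]
ft_force: [0.0, 0.4, 0.6]
grip_width: 0.0752
grasp_force: 0.0
```

```bash
python3 -c "
from h import *
plan((640.7,-91.9,80,21),(640.7,-91.9,20.5,21))"
```

```text
t 22.7 pos [449.9  17.5 147.1] a 5.11 w 75.2 F [0.  0.4 0.6] g 0
-> (640.7, -91.9, 80, 21) shift [9.01 6.3  3.35] turn -0.265
-> (640.7, -91.9, 20.5, 21) shift [0.   0.   2.97] turn 0.0
```

>>> {"method": "apply_moves", "body": {"commands": [[1,0.7,0,0],[1,0.7,0,0],[1,0.7,0,0],[1,0.7,0,0],[1,0.7,0.3,0]]}}

```text
clock: 23.15
eef_pos: [0.5562, -0.0439, 0.1403]
tool_rot: [0.999, 0.045, 0.0, -0.0]
ft_force: [0.9, 0.2, 0.5]
grip_width: 0.0756
grasp_force: 0.0
```

>>> {"method": "apply_moves", "body": {"commands": [[1,0.7,0.5,0],[1,0.7,0.5,0],[1,0.7,0.5,0],[1,0.7,0.5,0],[0,0,0.5,-0.085]]}}

```text
clock: 23.57
eef_pos: [0.6427, -0.0943, 0.0881]
tool_rot: [0.996, 0.089, 0.001, 0.001]
ft_force: [0.2, -0.2, 0.3]
grip_width: 0.0749
grasp_force: 0.0
```

>>> {"method": "apply_moves", "body": {"commands": [[0,0,0.5,-0.09],[0,0,0.3,-0.09],[0,0,0,0],[0,0,0,0],[0,0,0,0]]}}

```text
clock: 23.98
eef_pos: [0.6397, -0.0919, 0.0744]
tool_rot: [0.983, 0.181, -0.0, -0.0]
ft_force: [-0.4, 0.3, 0.3]
grip_width: 0.0754
grasp_force: 0.0
```

```bash
python3 -c "
from h import *
plan((640.7,-91.9,20.5,21))"
```

```text
t 24.0 pos [639.7 -91.9  74.4] a 20.91 w 75.4 F [-0.4  0.3  0.3] g 0
-> (640.7, -91.9, 20.5, 21) shift [0.05 0.02 2.69] turn -0.002
```

>>> {"method": "apply_moves", "body": {"commands": [[0.05,0.02,0.8,0],[0,0,0.8,0],[0,0,0.6,0],[0,0,0.3,0],[0,0,0.19,0]]}}

```text
clock: 24.4
eef_pos: [0.6403, -0.0918, 0.02]
tool_rot: [0.983, 0.182, -0.001, -0.0]
ft_force: [-0.1, 0.8, -0.1]
grip_width: 0.0753
grasp_force: 0.0
```

>>> {"method": "apply_moves", "body": {"commands": [[0,0,0,0],[0,0,0,0],[0,0,0,0],[0,0,0,0],[0,0,0,0]]}}

```text
clock: 24.82
eef_pos: [0.6415, -0.0921, 0.0217]
tool_rot: [0.983, 0.182, 0.001, 0.0]
ft_force: [-0.1, -0.9, 0.0]
grip_width: 0.0754
grasp_force: 0.0
```

>>> {"method": "apply_moves", "body": {"commands": [[0,0,0,0],[0,0,0,0],[0,0,0,0],[0,0,0,0],[0,0,0,0]], "claw": 1}}

```text
clock: 25.23
eef_pos: [0.6416, -0.0921, 0.0217]
tool_rot: [0.983, 0.182, 0.001, 0.0]
ft_force: [-0.2, 0.8, 5.5]
grip_width: 0.0541
grasp_force: 63.9
```

>>> {"method": "apply_moves", "body": {"commands": [[0,0,-0.3,0],[0,0,-0.7,0],[0,0,-1,0],[0,0,-1,0],[0,0,-1,0]]}}

```text
clock: 25.65
eef_pos: [0.6401, -0.0918, 0.101]
tool_rot: [0.983, 0.182, -0.001, -0.0]
ft_force: [0.0, -0.0, -0.2]
grip_width: 0.0539
grasp_force: 63.4
```

>>> {"method": "apply_moves", "body": {"commands": [[0,0,-1,0],[0,0,-1,0],[0,0,-1,0],[0,0,0,0],[0,0,0,0]]}}

```text
clock: 26.07
eef_pos: [0.6416, -0.092, 0.162]
tool_rot: [0.983, 0.182, 0.001, 0.0]
ft_force: [-0.3, -0.1, -1.0]
grip_width: 0.054
grasp_force: 63.4
```

Run:
```python
from h import *
c=bot.camera("top")
print("lift on plate",rect(c,sub(c,232,272,202,250,lambda b,q:(q[...,1]>50)&(q[...,0]<30)),.096))
print("plate",rect(c,sub(c,232,272,202,250,lambda b,q:(b[...,2]>118)),.084));lifts(c)
plan((449.3,17.4,170,5.1))
```

```text
lift on plate [454.4  15.5  81.   56.9   5.4]
plate [454.   15.1 101.3  61.3   5.7]
brown px (np.int64(337), np.int64(197)) [ 546.5 -275.8   83.2   61.9   21.9]
brown px (np.int64(374), np.int64(197)) [ 543.9 -401.5   83.8   57.9   20. ]
brown px (np.int64(342), np.int64(232)) [ 427.1 -291.7   83.    57.    -3.4]
t 26.1 pos [640.6 -91.9 160.5] a 21.01 w 54.0 F [-0.9 -0.6 -0.1] g 63
-> (449.3, 17.4, 170, 5.1) shift [-6.97 -8.53 -0.48] turn 0.265
```

>>> {"method": "apply_moves", "body": {"commands": [[-0.775,-0.95,-0.1,0],[-0.775,-0.95,-0.1,0],[-0.775,-0.95,-0.1,0],[-0.775,-0.95,-0.1,0],[-0.775,-0.95,0,0]]}}

```text
clock: 26.53
eef_pos: [0.5323, -0.0305, 0.167]
tool_rot: [0.983, 0.182, -0.002, -0.0]
ft_force: [0.6, -0.5, -1.2]
grip_width: 0.0541
grasp_force: 63.4
```

>>> {"method": "apply_moves", "body": {"commands": [[-0.775,-0.95,0,0],[-0.775,-0.95,0,0],[-0.775,-0.95,0,0],[-0.77,-0.93,0,0],[0,0,0,0.088]]}}

```text
clock: 26.95
eef_pos: [0.4436, 0.0187, 0.1667]
tool_rot: [0.991, 0.137, -0.004, -0.001]
ft_force: [-0.3, -1.1, -1.3]
grip_width: 0.0536
grasp_force: 63.4
```

>>> {"method": "apply_moves", "body": {"commands": [[0,0,0.3,0.088],[0,0,0.3,0.088],[0,0,0.3,0],[0,0,0,0],[0,0,0,0]]}}

```text
clock: 27.37
eef_pos: [0.4486, 0.0172, 0.1497]
tool_rot: [0.999, 0.046, -0.002, -0.0]
ft_force: [-0.4, 0.6, -0.2]
grip_width: 0.0541
grasp_force: 63.4
```

```bash
python3 -c "
from h import *
plan((448.9,17.4,119,5.1),(448.9,17.4,117.2,5.1))"
```

```text
t 27.4 pos [448.6  17.2 149.7] a 5.28 w 54.1 F [-0.4  0.6 -0.2] g 63
-> (448.9, 17.4, 119, 5.1) shift [ 0.01 -0.01  1.53] turn 0.003
-> (448.9, 17.4, 117.2, 5.1) shift [0.   0.   0.09] turn 0.0
```

>>> {"method": "apply_moves", "body": {"commands": [[0,-0.01,0.6,0.003],[0,0,0.5,0],[0,0,0.3,0],[0,0,0.15,0],[0,0,0,0]]}}

```text
clock: 27.78
eef_pos: [0.4492, 0.0174, 0.1193]
tool_rot: [0.999, 0.044, -0.001, -0.0]
ft_force: [0.5, -0.1, 0.1]
grip_width: 0.0542
grasp_force: 63.4
```

>>> {"method": "apply_moves", "body": {"commands": [[0,0,0.05,0],[0,0,0.04,0],[0,0,0,0],[0,0,0,0],[0,0,0,0]]}}

```text
clock: 28.2
eef_pos: [0.4499, 0.0175, 0.1184]
tool_rot: [0.999, 0.044, 0.0, 0.0]
ft_force: [-0.1, -0.0, -0.3]
grip_width: 0.0542
grasp_force: 63.4
```

>>> {"method": "apply_moves", "body": {"commands": [[0,0,0.04,0],[0,0,0,0],[0,0,0,0],[0,0,0,0],[0,0,0,0]]}}

```text
clock: 28.62
eef_pos: [0.4499, 0.0175, 0.1177]
tool_rot: [0.999, 0.044, 0.0, 0.0]
ft_force: [-0.6, -0.6, 4.7]
grip_width: 0.054
grasp_force: 63.9
```

>>> {"method": "apply_moves", "body": {"commands": [[-0.04,0,-0.08,0],[0,0,0,0],[0,0,0.08,0],[0,0,0,0],[0,0,0,0]]}}

```text
clock: 29.03
eef_pos: [0.4487, 0.0174, 0.1177]
tool_rot: [0.999, 0.044, 0.0, 0.0]
ft_force: [-1.2, 0.1, 6.2]
grip_width: 0.054
grasp_force: 64.0
```

>>> {"method": "apply_moves", "body": {"commands": [[0,0,0,0],[0,0,0,0],[0,0,0,0],[0,0,0,0],[0,0,-0.1,0]], "claw": 0.12}}

```text
clock: 29.45
eef_pos: [0.4484, 0.0174, 0.1189]
tool_rot: [0.999, 0.044, -0.001, -0.0]
ft_force: [0.3, 1.0, -0.4]
grip_width: 0.0755
grasp_force: 0.0
```

>>> {"method": "apply_moves", "body": {"commands": [[0,0,-0.6,0],[0,0,-0.8,0],[0,0,-0.6,0],[0,0,0,0],[0,0,0,0]]}}

```text
clock: 29.87
eef_pos: [0.4493, 0.0175, 0.1597]
tool_rot: [0.999, 0.044, 0.001, -0.0]
ft_force: [0.4, -0.0, 0.1]
grip_width: 0.0751
grasp_force: 0.0
```

```bash
python3 -c "
from h import *
plan((542.6,-277,80,21.9),(542.6,-277,20.5,21.9))"
```

```text
t 29.9 pos [449.3  17.5 159.7] a 5.00 w 75.1 F [ 0.4 -0.   0.1] g 0
-> (542.6, -277, 80, 21.9) shift [ 3.36 15.07  3.98] turn -0.282
-> (542.6, -277, 20.5, 21.9) shift [0.   0.   2.97] turn 0.0
```

>>> {"method": "apply_moves", "body": {"commands": [[0.224,1,0,0],[0.224,1,0,0],[0.224,1,0,0],[0.224,1,0,0],[0.224,1,0,0]]}}

```text
clock: 30.28
eef_pos: [0.4793, -0.081, 0.158]
tool_rot: [0.999, 0.044, -0.001, -0.0]
ft_force: [0.7, 0.7, 0.2]
grip_width: 0.0753
grasp_force: 0.0
```

>>> {"method": "apply_moves", "body": {"commands": [[0.224,1,0,0],[0.224,1,0,0],[0.224,1,0,0],[0.224,1,0,0],[0.224,1,0,0]]}}

```text
clock: 30.7
eef_pos: [0.5103, -0.1787, 0.1578]
tool_rot: [0.999, 0.044, -0.001, -0.0]
ft_force: [0.2, -1.1, 1.1]
grip_width: 0.075
grasp_force: 0.0
```

>>> {"method": "apply_moves", "body": {"commands": [[0.224,1,0.5,0],[0.224,1,0.5,0],[0.224,1,0.5,0],[0.224,1,0.5,0],[0.224,1.05,0.5,0]]}}

```text
apply_moves: Invalid argument: commands='[[0.224,1,0.5,0],[0.224,1,0.5,0],[0.224,1,0.5,0],[0.224,1,0.5,0],[0.224,1.05,0.5,0]]' does not match type={"type": "array", "items": {"type": "array", "items": {"type": "number", "minimum": -1, "maximum": 1}}}
```

>>> {"method": "apply_moves", "body": {"commands": [[0,0,0.5,-0.094],[0,0,0.5,-0.094],[0,0,0.4,-0.094],[0,0,0,0],[0,0,0,0]]}}

```text
clock: 31.12
eef_pos: [0.5098, -0.1776, 0.1298]
tool_rot: [0.982, 0.189, -0.001, -0.001]
ft_force: [-0.3, 0.3, 0.8]
grip_width: 0.0752
grasp_force: 0.0
```

Run:
```python
from h import *
plan((542.6,-277,20.5,21.9))
c=bot.camera("top")
print("top lift",rect(c,sub(c,232,272,202,250,lambda b,q:(q[...,1]>50)&(q[...,0]<30)),.108));lifts(c)
```

```text
t 31.1 pos [ 509.8 -177.6  129.8] a 21.77 w 75.2 F [-0.3  0.3  0.8] g 0
-> (542.6, -277, 20.5, 21.9) shift [-0.32  5.22  5.47] turn -0.002
top lift [454.   15.7  82.1  56.9   5.4]
brown px (np.int64(376), np.int64(194)) [ 544.9 -406.3   86.6   53.1   31.8]
brown px (np.int64(325), np.int64(202)) [ 534.5 -227.7  141.    58.9  -15.6]
brown px (np.int64(301), np.int64(236)) [ 415.8 -152.3   86.5   58.7  -21.7]
```

>>> {"method": "apply_moves", "body": {"commands": [[-0.06,1,0.4,0],[-0.06,1,0.4,0],[-0.06,1,0.4,0],[-0.06,1,0.4,0],[-0.06,1,0.4,0]]}}

```text
clock: 31.58
eef_pos: [0.5434, -0.2738, 0.0916]
tool_rot: [0.982, 0.189, 0.001, 0.0]
ft_force: [0.6, -0.2, -0.6]
grip_width: 0.0751
grasp_force: 0.0
```

>>> {"method": "apply_moves", "body": {"commands": [[-0.02,0.22,0.4,0],[0,0,0.4,0],[0,0,0,0],[0,0,0,0],[0,0,0,0]]}}

```text
clock: 32.0
eef_pos: [0.5438, -0.2761, 0.0757]
tool_rot: [0.982, 0.19, -0.0, -0.0]
ft_force: [-0.1, -0.4, 0.8]
grip_width: 0.0752
grasp_force: 0.0
```

Run:
```python
from h import *
plan((542.6,-277,20.5,21.9))
lifts(bot.camera("top"));slifts(bot.camera("scene"))
```

```text
t 32.0 pos [ 543.8 -276.1   75.7] a 21.96 w 75.2 F [-0.1 -0.4  0.8] g 0
-> (542.6, -277, 20.5, 21.9) shift [-0.07  0.02  2.76] turn 0.001
brown px (np.int64(366), np.int64(183)) [ 589.6 -358.6  147.4   83.5  -20.6]
brown px (np.int64(334), np.int64(191)) [ 562.7 -267.7   56.5   44.6  -28.1]
brown px (np.int64(341), np.int64(231)) [ 432.2 -305.2  127.9   85.    -1.8]
brown px (np.int64(301), np.int64(236)) [ 415.2 -152.    84.8   58.7  -21.4]
scene brown 0.409 -0.1491 -0.307 366 (np.float64(189.8), np.float64(204.6))
scene brown 0.4455 -0.2855 -0.669 149 (np.float64(149.5), np.float64(219.5))
scene brown 0.5453 -0.2771 0.302 375 (np.float64(154.8), np.float64(241.2))
scene brown 0.5417 -0.4006 0.31 382 (np.float64(113.6), np.float64(248.2))
```

Nothing has moved: the scene view gives the same positions as at the start. Picking the third lift.

>>> {"method": "apply_moves", "body": {"commands": [[-0.07,0.02,0.8,0],[0,0,0.8,0],[0,0,0.6,0],[0,0,0.35,0],[0,0,0.2,0]]}}

```text
clock: 32.52
eef_pos: [0.5422, -0.2775, 0.0193]
tool_rot: [0.982, 0.19, -0.001, -0.001]
ft_force: [-0.3, -0.2, 0.0]
grip_width: 0.075
grasp_force: 0.0
```

>>> {"method": "apply_moves", "body": {"commands": [[0,0,0,0],[0,0,0,0],[0,0,0,0],[0,0,0,0],[0,0,0,0]]}}

```text
clock: 32.93
eef_pos: [0.5432, -0.2783, 0.0211]
tool_rot: [0.982, 0.19, 0.001, 0.0]
ft_force: [-0.0, 1.0, 0.1]
grip_width: 0.0751
grasp_force: 0.0
```

>>> {"method": "apply_moves", "body": {"commands": [[0,0,0,0],[0,0,0,0],[0,0,0,0],[0,0,0,0],[0,0,0,0]], "claw": 1}}

```text
clock: 33.35
eef_pos: [0.5433, -0.2784, 0.0211]
tool_rot: [0.982, 0.19, 0.001, 0.0]
ft_force: [0.1, 0.3, 5.7]
grip_width: 0.0541
grasp_force: 64.5
```

>>> {"method": "apply_moves", "body": {"commands": [[0,0,-0.3,0],[0,0,-0.7,0],[0,0,-1,0],[0,0,-1,0],[0,0,-1,0]]}}

```text
clock: 33.77
eef_pos: [0.5419, -0.2776, 0.1004]
tool_rot: [0.982, 0.19, -0.001, -0.001]
ft_force: [0.5, -0.4, 0.6]
grip_width: 0.0536
grasp_force: 63.8
```

>>> {"method": "apply_moves", "body": {"commands": [[0,0,-1,0],[0,0,-1,0],[0,0,-1,0],[0,0,0,0],[0,0,0,0]]}}

```text
clock: 34.18
eef_pos: [0.5432, -0.2783, 0.1613]
tool_rot: [0.982, 0.19, 0.001, 0.001]
ft_force: [-0.7, 0.4, -0.9]
grip_width: 0.0541
grasp_force: 63.9
```

Run:
```python
from h import *
plan((449,17.4,175,5.1))
slifts(bot.camera("scene"))
```

```text
t 34.2 pos [ 543.2 -278.3  161.3] a 21.92 w 54.1 F [-0.7  0.4 -0.9] g 64
-> (449, 17.4, 175, 5.1) shift [  1.15 -15.47  -0.69] turn 0.28
scene brown 0.4092 -0.1492 -0.308 365 (np.float64(189.8), np.float64(204.6))
scene brown 0.404 -0.2881 0.023 478 (np.float64(147.7), np.float64(211.2))
scene brown 0.5416 -0.4007 0.307 381 (np.float64(113.6), np.float64(248.2))
```

>>> {"method": "apply_moves", "body": {"commands": [[0.07,-0.97,-0.2,0],[0.07,-0.97,-0.2,0],[0.07,-0.97,-0.2,0],[0.07,-0.97,-0.1,0],[0.07,-0.97,0,0]]}}

```text
clock: 34.65
eef_pos: [0.5117, -0.1843, 0.1726]
tool_rot: [0.982, 0.19, -0.001, -0.001]
ft_force: [-0.4, -0.0, -0.5]
grip_width: 0.0543
grasp_force: 63.8
```

>>> {"method": "apply_moves", "body": {"commands": [[0.07,-0.97,0,0],[0.07,-0.97,0,0],[0.07,-0.97,0,0],[0.07,-0.97,0,0],[0.07,-0.97,0,0]]}}

```text
clock: 35.07
eef_pos: [0.4815, -0.0917, 0.1723]
tool_rot: [0.982, 0.19, -0.002, -0.001]
ft_force: [0.8, 0.3, -0.6]
grip_width: 0.0541
grasp_force: 63.8
```

>>> {"method": "apply_moves", "body": {"commands": [[0.07,-0.97,0,0],[0.07,-0.97,0,0],[0.07,-0.97,0,0],[0.07,-0.97,0,0],[0.07,-0.97,0,0]]}}

```text
clock: 35.48
eef_pos: [0.4518, 0.0006, 0.1725]
tool_rot: [0.982, 0.19, -0.002, -0.0]
ft_force: [0.6, -0.5, -1.3]
grip_width: 0.0544
grasp_force: 63.8
```

>>> {"method": "apply_moves", "body": {"commands": [[0.07,-0.92,0,0.07],[0,0,0,0.07],[0,0,0,0.07],[0,0,0,0.07],[0,0,0,0]]}}

```text
clock: 35.9
eef_pos: [0.4467, 0.0176, 0.1726]
tool_rot: [0.999, 0.044, -0.002, -0.0]
ft_force: [0.2, 0.2, -1.8]
grip_width: 0.054
grasp_force: 63.8
```

>>> {"method": "apply_moves", "body": {"commands": [[0,0,0,0],[0,0,0,0],[0,0,0,0],[0,0,0,0],[0,0,0,0]]}}

```text
clock: 36.32
eef_pos: [0.448, 0.0172, 0.1742]
tool_rot: [0.999, 0.045, -0.0, 0.0]
ft_force: [0.5, -0.7, -0.1]
grip_width: 0.0542
grasp_force: 63.8
```

```bash
python3 -c "
from h import *
plan((448.8,17.4,132,5.1),(448.8,17.4,129.5,5.1))"
```

```text
t 36.3 pos [448.   17.2 174.2] a 5.12 w 54.2 F [ 0.5 -0.7 -0.1] g 64
-> (448.8, 17.4, 132, 5.1) shift [ 0.04 -0.    2.11] turn 0.0
-> (448.8, 17.4, 129.5, 5.1) shift [0.   0.   0.13] turn 0.0
```

>>> {"method": "apply_moves", "body": {"commands": [[0.02,0,0.7,0],[0,0,0.7,0],[0,0,0.45,0],[0,0,0.2,0],[0,0,0.07,0]]}}

```text
clock: 36.73
eef_pos: [0.4478, 0.0173, 0.1311]
tool_rot: [0.999, 0.045, -0.001, -0.0]
ft_force: [0.7, 1.0, -0.1]
grip_width: 0.0539
grasp_force: 63.9
```

>>> {"method": "apply_moves", "body": {"commands": [[0,0,0.03,0],[0,0,0.03,0],[0,0,0,0],[0,0,0,0],[0,0,0,0]]}}

```text
clock: 37.15
eef_pos: [0.4487, 0.0174, 0.1311]
tool_rot: [0.999, 0.045, 0.0, -0.0]
ft_force: [-0.4, 0.1, -0.4]
grip_width: 0.0542
grasp_force: 63.9
```

>>> {"method": "apply_moves", "body": {"commands": [[0,0,0.04,0],[0,0,0.03,0],[0,0,0,0],[0,0,0,0],[0,0,0,0]]}}

```text
clock: 37.57
eef_pos: [0.4485, 0.0174, 0.1293]
tool_rot: [0.999, 0.045, -0.0, 0.0]
ft_force: [-0.1, 0.0, -1.5]
grip_width: 0.0539
grasp_force: 63.9
```

>>> {"method": "apply_moves", "body": {"commands": [[0,0,0.03,0],[0,0,0,0],[0,0,0,0],[0,0,0,0],[0,0,0,0]]}}

```text
clock: 37.98
eef_pos: [0.4485, 0.0174, 0.129]
tool_rot: [0.999, 0.045, 0.0, 0.0]
ft_force: [-1.9, 0.2, 4.8]
grip_width: 0.0543
grasp_force: 64.4
```

>>> {"method": "apply_moves", "body": {"commands": [[0,0,0,0],[0,0,0,0],[0,0,0,0],[0,0,0,0],[0,0,-0.1,0]], "claw": 0.12}}

```text
clock: 38.4
eef_pos: [0.4481, 0.0174, 0.1302]
tool_rot: [0.999, 0.045, -0.001, -0.0]
ft_force: [0.5, 0.4, -0.9]
grip_width: 0.0752
grasp_force: 0.0
```

>>> {"method": "apply_moves", "body": {"commands": [[0,0,-0.6,0],[0,0,-0.8,0],[0,0,-0.6,0],[0,0,0,0],[0,0,0,0]]}}

```text
clock: 38.82
eef_pos: [0.449, 0.0174, 0.1711]
tool_rot: [0.999, 0.045, 0.001, 0.0]
ft_force: [1.3, 0.4, 0.4]
grip_width: 0.0752
grasp_force: 0.0
```

```bash
python3 -c "
from h import *
plan((422.2,-288.8,80,-3.1),(422.2,-288.8,20.5,-3.1))"
```

```text
t 38.8 pos [449.   17.4 171.1] a 5.11 w 75.2 F [1.3 0.4 0.4] g 0
-> (422.2, -288.8, 80, -3.1) shift [-2.7  15.13  4.55] turn 0.137
-> (422.2, -288.8, 20.5, -3.1) shift [ 0.   -0.    2.97] turn 0.0
```

>>> {"method": "apply_moves", "body": {"commands": [[-0.18,1,0,0],[-0.18,1,0,0],[-0.18,1,0,0],[-0.18,1,0,0],[-0.18,1,0,0]]}}

```text
clock: 39.23
eef_pos: [0.4385, -0.0845, 0.1695]
tool_rot: [0.999, 0.045, -0.001, -0.0]
ft_force: [0.7, 0.4, -0.7]
grip_width: 0.0752
grasp_force: 0.0
```

>>> {"method": "apply_moves", "body": {"commands": [[-0.18,1,0,0],[-0.18,1,0,0],[-0.18,1,0,0],[-0.18,1,0,0],[-0.18,1,0,0]]}}

```text
clock: 39.65
eef_pos: [0.4295, -0.1857, 0.1694]
tool_rot: [0.999, 0.045, -0.001, -0.0]
ft_force: [1.3, -0.2, 0.0]
grip_width: 0.0752
grasp_force: 0.0
```

>>> {"method": "apply_moves", "body": {"commands": [[-0.18,1,0.5,0],[-0.18,1,0.5,0],[-0.18,1,0.5,0],[-0.18,1,0.5,0],[-0.18,1,0.5,0]]}}

```text
clock: 40.07
eef_pos: [0.4204, -0.2868, 0.1189]
tool_rot: [0.999, 0.045, -0.001, -0.001]
ft_force: [0.5, -0.0, 0.1]
grip_width: 0.075
grasp_force: 0.0
```

>>> {"method": "apply_moves", "body": {"commands": [[0,0.13,0.5,0.068],[0,0,0.5,0.069],[0,0,0.5,0],[0,0,0.5,0],[0,0,0,0]]}}

```text
clock: 40.48
eef_pos: [0.4199, -0.2874, 0.0779]
tool_rot: [1.0, -0.026, -0.002, -0.001]
ft_force: [-1.0, 1.5, -0.8]
grip_width: 0.0751
grasp_force: 0.0
```

>>> {"method": "apply_moves", "body": {"commands": [[0,0,0,0],[0,0,0,0],[0,0,0,0],[0,0,0,0],[0,0,0,0]]}}

```text
clock: 40.9
eef_pos: [0.4221, -0.289, 0.0814]
tool_rot: [1.0, -0.027, 0.001, 0.0]
ft_force: [0.3, -0.2, -0.1]
grip_width: 0.0754
grasp_force: 0.0
```

Run:
```python
from h import *
plan((422.2,-288.8,20.5,-3.1))
c=bot.camera("top")
print("top lift",rect(c,sub(c,232,272,202,250,lambda b,q:(q[...,1]>50)&(q[...,0]<30)),.120));lifts(c);slifts(bot.camera("scene"))
```

```text
t 40.9 pos [ 422.1 -289.    81.4] a -3.08 w 75.4 F [ 0.3 -0.2 -0.1] g 0
-> (422.2, -288.8, 20.5, -3.1) shift [ 0.01 -0.01  3.04] turn 0.0
top lift [454.1  15.2  82.6  57.    3.5]
brown px (np.int64(374), np.int64(197)) [ 543.9 -401.4   83.6   57.9   20.2]
brown px (np.int64(342), np.int64(226)) [ 442.5 -290.6   55.4   51.8  -45.7]
brown px (np.int64(301), np.int64(236)) [ 415.2 -151.9   84.9   58.5  -21. ]
brown px (np.int64(376), np.int64(237)) [ 404.1 -401.2  144.5   78.3  -34.1]
scene brown 0.409 -0.1491 -0.307 366 (np.float64(189.8), np.float64(204.6))
scene brown 0.4247 -0.2893 -0.03 304 (np.float64(147.8), np.float64(215.4))
scene brown 0.5417 -0.4006 0.31 382 (np.float64(113.6), np.float64(248.2))
```

>>> {"method": "apply_moves", "body": {"commands": [[0,0,0.9,0],[0,0,0.9,0],[0,0,0.7,0],[0,0,0.35,0],[0,0,0.18,0]]}}

```text
clock: 41.42
eef_pos: [0.421, -0.2884, 0.0191]
tool_rot: [1.0, -0.027, -0.001, -0.001]
ft_force: [-0.3, -0.3, 0.4]
grip_width: 0.0752
grasp_force: 0.0
```

>>> {"method": "apply_moves", "body": {"commands": [[0,0,0,0],[0,0,0,0],[0,0,0,0],[0,0,0,0],[0,0,0,0]]}}

```text
clock: 41.83
eef_pos: [0.4221, -0.2892, 0.0208]
tool_rot: [1.0, -0.027, 0.001, 0.0]
ft_force: [-0.7, -0.6, -0.5]
grip_width: 0.075
grasp_force: 0.0
```

>>> {"method": "apply_moves", "body": {"commands": [[0,0,0,0],[0,0,0,0],[0,0,0,0],[0,0,0,0],[0,0,0,0]], "claw": 1}}

```text
clock: 42.25
eef_pos: [0.4221, -0.2892, 0.021]
tool_rot: [1.0, -0.027, 0.001, 0.0]
ft_force: [0.4, 0.4, 6.0]
grip_width: 0.0538
grasp_force: 63.6
```

>>> {"method": "apply_moves", "body": {"commands": [[0,0,-0.3,0],[0,0,-0.7,0],[0,0,-1,0],[0,0,-1,0],[0,0,-1,0]]}}

```text
clock: 42.67
eef_pos: [0.4211, -0.2885, 0.1007]
tool_rot: [1.0, -0.027, -0.001, -0.0]
ft_force: [0.3, -0.7, -0.5]
grip_width: 0.0539
grasp_force: 63.2
```

>>> {"method": "apply_moves", "body": {"commands": [[0,0,-1,0],[0,0,-1,0],[0,0,-1,0],[0,0,-1,0],[0,0,0,0]]}}

```text
clock: 43.08
eef_pos: [0.4235, -0.2901, 0.1843]
tool_rot: [1.0, -0.027, 0.003, 0.002]
ft_force: [0.5, -1.3, 0.0]
grip_width: 0.0544
grasp_force: 63.2
```

>>> {"method": "apply_moves", "body": {"commands": [[0,0,0,0],[0,0,0,0],[0,0,0,0],[0,0,0,0],[0,0,0,0]]}}

```text
clock: 43.5
eef_pos: [0.4211, -0.2884, 0.179]
tool_rot: [1.0, -0.027, -0.001, -0.001]
ft_force: [-0.1, 0.6, 0.2]
grip_width: 0.0543
grasp_force: 63.2
```

Run:
```python
from h import *
plan((449,17.4,185,5.1))
c=bot.camera("top")
for k in(40,50,60):print("top lift",rect(c,sub(c,232,272,202,250,lambda b,q:(q[...,1]>k)&(q[...,0]<30)),.120))
s=bot.camera("scene");slifts(s)
u,v=proj(s,[.454,.016,.1]).astype(int);cv2.imwrite('pics/s3.png',cv2.resize(s['image'][v-40:v+40,u-55:u+55],None,fx=6,fy=6,interpolation=cv2.INTER_CUBIC))
```

```text
t 43.5 pos [ 421.1 -288.4  179. ] a -3.10 w 54.3 F [-0.1  0.6  0.2] g 63
-> (449, 17.4, 185, 5.1) shift [  0.57 -15.34  -0.3 ] turn -0.137
top lift [454.2  15.4  83.6  58.1   4.7]
top lift [454.1  15.3  82.6  57.    4. ]
top lift [454.   15.3  81.3  55.5   3.5]
scene brown 0.4092 -0.1492 -0.308 365 (np.float64(189.8), np.float64(204.6))
scene brown 0.5417 -0.4006 0.31 382 (np.float64(113.6), np.float64(248.2))
```

View pics/s3.png

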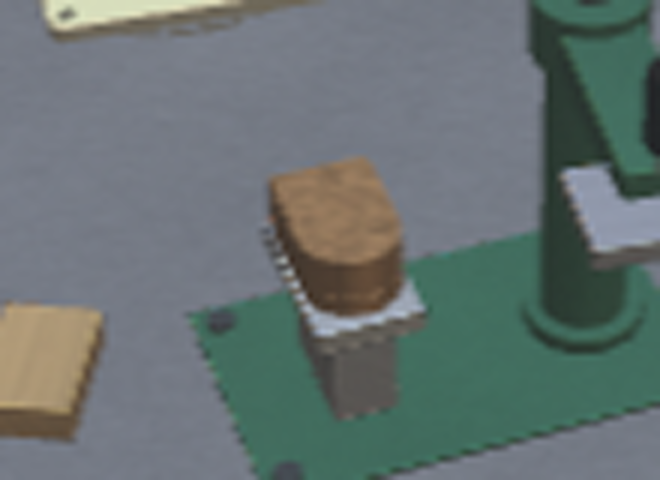

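The three lifts sit flush and centred on the plate. Placing the fourth.

>>> {"method": "apply_moves", "body": {"commands": [[0.04,-0.96,-0.1,0],[0.04,-0.96,-0.1,0],[0.04,-0.96,-0.1,0],[0.04,-0.96,0,0],[0.04,-0.96,0,0]]}}

```text
clock: 44.02
eef_pos: [0.4308, -0.1924, 0.186]
tool_rot: [1.0, -0.027, -0.0, -0.0]
ft_force: [0.3, 0.5, -0.9]
grip_width: 0.0542
grasp_force: 63.2
```

>>> {"method": "apply_moves", "body": {"commands": [[0.04,-0.96,0,0],[0.04,-0.96,0,0],[0.04,-0.96,0,0],[0.04,-0.96,0,0],[0.04,-0.96,0,0]]}}

```text
clock: 44.43
eef_pos: [0.4399, -0.0966, 0.186]
tool_rot: [1.0, -0.027, -0.0, -0.0]
ft_force: [-0.7, 0.2, -0.3]
grip_width: 0.0542
grasp_force: 63.2
```

>>> {"method": "apply_moves", "body": {"commands": [[0.03,-0.96,0,0],[0.03,-0.96,0,0],[0.03,-0.96,0,0],[0.03,-0.96,0,0],[0.03,-0.96,0,0]]}}

```text
clock: 44.85
eef_pos: [0.4476, -0.0129, 0.186]
tool_rot: [1.0, -0.017, -0.0, -0.006]
ft_force: [-0.2, -0.7, -1.0]
grip_width: 0.0541
grasp_force: 63.2
```

>>> {"method": "apply_moves", "body": {"commands": [[0,-0.94,0,-0.07],[0,0,0,-0.067],[0,0,0.3,0],[0,0,0.3,0],[0,0,0,0]]}}

```text
clock: 45.27
eef_pos: [0.4473, 0.0037, 0.1727]
tool_rot: [0.999, 0.051, -0.001, -0.005]
ft_force: [-0.4, -0.1, -0.9]
grip_width: 0.0544
grasp_force: 63.3
```

>>> {"method": "apply_moves", "body": {"commands": [[0,0,0,0],[0,0,0,0],[0,0,0,0],[0,0,0,0],[0,0,0,0]]}}

```text
clock: 45.68
eef_pos: [0.4485, 0.004, 0.1745]
tool_rot: [0.999, 0.052, 0.001, -0.005]
ft_force: [0.4, 0.1, -0.4]
grip_width: 0.0542
grasp_force: 63.3
```

```bash
python3 -c "
from h import *
plan((448.5,17.4,143,5.1),(448.5,17.4,141.2,5.1))"
```

```text
t 45.7 pos [448.5   4.  174.5] a 6.00 w 54.2 F [ 0.4  0.1 -0.4] g 63
-> (448.5, 17.4, 143, 5.1) shift [ 0.07 -0.66  1.58] turn 0.015
-> (448.5, 17.4, 141.2, 5.1) shift [0.   0.   0.09] turn 0.0
```

```bash
python3 -c "
from h import *
o=bot.get_obs();print(o['joint_pos'].round(3) if hasattr(o['joint_pos'],'round') else o['joint_pos']);
from scipy.spatial.transform import Rotation as R
print(R.from_quat(o['tool_rot']).as_matrix().round(4))"
```

```text
[ 3.000e-03  1.930e-01 -2.700e-01  1.107e+00  1.000e-02  3.040e+00]
[[ 9.945e-01  1.045e-01  8.000e-04]
 [ 1.045e-01 -9.945e-01  1.020e-02]
 [ 1.800e-03 -1.000e-02 -9.999e-01]]
```

Joint 6 touched its limit (j6 ≈ π + j1 − a), which left a harmless tilt of 0.6°. I'll keep a ≥ 5° near the press from now on.

>>> {"method": "apply_moves", "body": {"commands": [[0.07,-0.66,0.4,0.015],[0,0,0.5,0],[0,0,0.4,0],[0,0,0.2,0],[0,0,0,0]]}}

```text
clock: 46.1
eef_pos: [0.4476, 0.0176, 0.1435]
tool_rot: [0.999, 0.045, -0.001, -0.005]
ft_force: [0.1, -0.4, -1.6]
grip_width: 0.0541
grasp_force: 63.3
```

>>> {"method": "apply_moves", "body": {"commands": [[0,0,0,0],[0,0,0,0],[0,0,0,0],[0,0,0,0],[0,0,0,0]]}}

```text
clock: 46.52
eef_pos: [0.4486, 0.0177, 0.1448]
tool_rot: [0.999, 0.045, 0.001, -0.005]
ft_force: [1.0, -0.5, -0.5]
grip_width: 0.0543
grasp_force: 63.3
```

```bash
python3 -c "
from h import *
plan((448.5,17.4,141.2,5.1))"
```

```text
t 46.5 pos [448.6  17.7 144.8] a 5.12 w 54.3 F [ 1.  -0.5 -0.5] g 63
-> (448.5, 17.4, 141.2, 5.1) shift [-0.01  0.01  0.18] turn 0.0
```

>>> {"method": "apply_moves", "body": {"commands": [[0,0.02,0.08,0],[0,0,0.05,0],[0,0,0.03,0],[0,0,0,0],[0,0,0,0]]}}

```text
clock: 46.93
eef_pos: [0.4484, 0.0174, 0.1412]
tool_rot: [0.999, 0.045, 0.0, -0.005]
ft_force: [0.1, -0.4, -0.1]
grip_width: 0.0543
grasp_force: 63.3
```

>>> {"method": "apply_moves", "body": {"commands": [[0,0,0.04,0],[0,0,0,0],[0,0,0,0],[0,0,0,0],[0,0,0,0]]}}

```text
clock: 47.35
eef_pos: [0.4484, 0.0173, 0.1411]
tool_rot: [0.999, 0.045, 0.001, -0.005]
ft_force: [-2.0, -0.8, 5.2]
grip_width: 0.0543
grasp_force: 63.9
```

>>> {"method": "apply_moves", "body": {"commands": [[0,0,0,0],[0,0,0,0],[0,0,0,0],[0,0,0,0],[0,0,-0.1,0]], "claw": 0.12}}

```text
clock: 47.77
eef_pos: [0.4481, 0.0174, 0.1421]
tool_rot: [0.999, 0.045, -0.0, -0.005]
ft_force: [-0.4, 0.2, 0.2]
grip_width: 0.0752
grasp_force: 0.0
```

>>> {"method": "apply_moves", "body": {"commands": [[0,0,-0.6,0],[0,0,-0.8,0],[0,0,-0.6,0],[0,0,0,0],[0,0,0,0]]}}

```text
clock: 48.18
eef_pos: [0.4489, 0.017, 0.1829]
tool_rot: [0.999, 0.045, 0.001, -0.005]
ft_force: [-0.1, -0.3, 0.0]
grip_width: 0.0753
grasp_force: 0.0
```

```bash
python3 -c "
from h import *
plan((539.2,-400.7,80,20.2),(539.2,-400.7,20.5,20.2))"
```

```text
t 48.2 pos [448.9  17.  182.9] a 5.13 w 75.3 F [-0.1 -0.3  0. ] g 0
-> (539.2, -400.7, 80, 20.2) shift [ 2.63 21.21  5.14] turn -0.251
-> (539.2, -400.7, 20.5, 20.2) shift [0.   0.   2.97] turn 0.0
```

>>> {"method": "apply_moves", "body": {"commands": [[0.125,1,0,0],[0.125,1,0,0],[0.125,1,0,0],[0.125,1,0,0],[0.125,1,0,0]]}}

```text
clock: 48.6
eef_pos: [0.4692, -0.0822, 0.1802]
tool_rot: [0.999, 0.045, -0.001, -0.005]
ft_force: [0.3, -0.9, 0.0]
grip_width: 0.0752
grasp_force: 0.0
```

>>> {"method": "apply_moves", "body": {"commands": [[0.125,1,0,0],[0.125,1,0,0],[0.125,1,0,0],[0.125,1,0,0],[0.125,1,0,0]]}}

```text
clock: 49.02
eef_pos: [0.4906, -0.1807, 0.179]
tool_rot: [0.999, 0.045, -0.001, -0.006]
ft_force: [0.4, 0.0, 0.0]
grip_width: 0.0753
grasp_force: 0.0
```

>>> {"method": "apply_moves", "body": {"commands": [[0.125,1,0,0],[0.125,1,0,0],[0.125,1,0,0],[0.125,1,0,0],[0.125,1,0,0]]}}

```text
clock: 49.43
eef_pos: [0.512, -0.2791, 0.1778]
tool_rot: [0.999, 0.045, -0.001, -0.006]
ft_force: [0.5, 0.1, -0.6]
grip_width: 0.0751
grasp_force: 0.0
```

>>> {"method": "apply_moves", "body": {"commands": [[0.125,1,0.5,0],[0.125,1,0.5,0],[0.125,1,0.5,0],[0.125,1,0.5,0],[0.125,1,0.5,0]]}}

```text
clock: 49.85
eef_pos: [0.5334, -0.3769, 0.1262]
tool_rot: [0.999, 0.045, -0.001, -0.006]
ft_force: [0.2, -0.2, 0.6]
grip_width: 0.0753
grasp_force: 0.0
```

>>> {"method": "apply_moves", "body": {"commands": [[0.13,1,0.5,0],[0,0.21,0.5,-0.084],[0,0,0.5,-0.084],[0,0,0.5,-0.083],[0,0,0.2,0]]}}

```text
clock: 50.27
eef_pos: [0.5371, -0.3989, 0.0805]
tool_rot: [0.984, 0.176, -0.001, -0.007]
ft_force: [-0.4, -0.3, 0.1]
grip_width: 0.075
grasp_force: 0.0
```

>>> {"method": "apply_moves", "body": {"commands": [[0,0,0,0],[0,0,0,0],[0,0,0,0],[0,0,0,0],[0,0,0,0]]}}

```text
clock: 50.68
eef_pos: [0.5392, -0.4, 0.0852]
tool_rot: [0.985, 0.175, 0.002, -0.004]
ft_force: [0.1, 0.2, 0.2]
grip_width: 0.0746
grasp_force: 0.0
```

Run:
```python
from h import *
plan((539.2,-400.7,20.5,20.2))
c=bot.camera("top")
print("top lift",rect(c,sub(c,232,272,202,250,lambda b,q:(q[...,1]>45)&(q[...,0]<30)),.132));lifts(c);slifts(bot.camera("scene"))
```

```text
t 50.7 pos [ 539.2 -400.    85.2] a 20.17 w 74.6 F [0.1 0.2 0.2] g 0
-> (539.2, -400.7, 20.5, 20.2) shift [-0.01  0.03  3.23] turn -0.001
top lift [454.2  15.5  83.4  57.3   4.8]
brown px (np.int64(372), np.int64(192)) [ 555.8 -396.8   58.    57.7   22.7]
brown px (np.int64(301), np.int64(236)) [ 415.2 -151.9   85.    58.6  -21.2]
brown px (np.int64(389), np.int64(258)) [ 337.7 -453.   160.8   43.2  -28.5]
scene brown 0.4092 -0.1492 -0.308 365 (np.float64(189.8), np.float64(204.6))
scene brown 0.5418 -0.4007 0.317 381 (np.float64(113.6), np.float64(248.2))
```

>>> {"method": "apply_moves", "body": {"commands": [[0,0.03,1,0],[0,0,1,0],[0,0,0.7,0],[0,0,0.35,0],[0,0,0.17,0]]}}

```text
clock: 51.2
eef_pos: [0.5383, -0.3991, 0.0185]
tool_rot: [0.985, 0.175, 0.0, -0.006]
ft_force: [0.1, 0.8, -0.4]
grip_width: 0.0752
grasp_force: 0.0
```

>>> {"method": "apply_moves", "body": {"commands": [[0,0,0,0],[0,0,0,0],[0,0,0,0],[0,0,0,0],[0,0,0,0]]}}

```text
clock: 51.62
eef_pos: [0.5395, -0.4002, 0.0209]
tool_rot: [0.985, 0.175, 0.002, -0.004]
ft_force: [-0.6, 0.3, -0.5]
grip_width: 0.0748
grasp_force: 0.0
```

>>> {"method": "apply_moves", "body": {"commands": [[0,0,0,0],[0,0,0,0],[0,0,0,0],[0,0,0,0],[0,0,0,0]], "claw": 1}}

```text
clock: 52.03
eef_pos: [0.5395, -0.4002, 0.0208]
tool_rot: [0.985, 0.175, 0.002, -0.004]
ft_force: [-0.4, -0.4, 4.7]
grip_width: 0.0541
grasp_force: 65.1
```

>>> {"method": "apply_moves", "body": {"commands": [[0,0,-0.3,0],[0,0,-0.7,0],[0,0,-1,0],[0,0,-1,0],[0,0,-1,0]]}}

```text
clock: 52.45
eef_pos: [0.5382, -0.4, 0.0997]
tool_rot: [0.985, 0.175, 0.0, -0.006]
ft_force: [0.6, 0.3, -0.5]
grip_width: 0.0542
grasp_force: 64.5
```

>>> {"method": "apply_moves", "body": {"commands": [[0,0,-1,0],[0,0,-1,0],[0,0,-1,0],[0,0,-1,0],[0,0,-0.6,0]]}}

```text
clock: 52.87
eef_pos: [0.5391, -0.4017, 0.194]
tool_rot: [0.985, 0.175, 0.002, -0.004]
ft_force: [0.3, -0.7, -0.3]
grip_width: 0.0536
grasp_force: 64.5
```

>>> {"method": "apply_moves", "body": {"commands": [[0,0,0,0],[0,0,0,0],[0,0,0,0],[0,0,0,0],[0,0,0,0]]}}

```text
clock: 53.28
eef_pos: [0.5383, -0.401, 0.19]
tool_rot: [0.985, 0.175, -0.0, -0.006]
ft_force: [-0.0, 0.4, -1.0]
grip_width: 0.0539
grasp_force: 64.5
```

Run:
```python
from h import *
plan((449,17.4,195,5.1))
slifts(bot.camera("scene"))
```

```text
t 53.3 pos [ 538.3 -401.   190. ] a 20.19 w 53.9 F [-0.   0.4 -1. ] g 65
-> (449, 17.4, 195, 5.1) shift [  3.03 -21.17  -0.25] turn 0.251
scene brown 0.3467 -0.4322 0.106 350 (np.float64(102.8), np.float64(207.5))
scene brown 0.4092 -0.1492 -0.308 365 (np.float64(189.8), np.float64(204.6))
```

>>> {"method": "apply_moves", "body": {"commands": [[0.14,-0.96,0,0],[0.14,-0.96,0,0],[0.14,-0.96,0,0],[0.14,-0.96,0,0],[0.14,-0.96,0,0]]}}

```text
clock: 53.75
eef_pos: [0.5184, -0.3056, 0.1921]
tool_rot: [0.985, 0.175, 0.001, -0.005]
ft_force: [-0.1, -0.1, -0.6]
grip_width: 0.054
grasp_force: 64.5
```

>>> {"method": "apply_moves", "body": {"commands": [[0.14,-0.96,0,0],[0.14,-0.96,0,0],[0.14,-0.96,0,0],[0.14,-0.96,0,0],[0.14,-0.96,0,0]]}}

```text
clock: 54.17
eef_pos: [0.4984, -0.2106, 0.1933]
tool_rot: [0.985, 0.175, 0.001, -0.005]
ft_force: [1.6, -1.0, -0.9]
grip_width: 0.0542
grasp_force: 64.5
```

>>> {"method": "apply_moves", "body": {"commands": [[0.14,-0.96,0,0],[0.14,-0.96,0,0],[0.14,-0.96,0,0],[0.14,-0.96,0,0],[0.14,-0.96,0,0]]}}

```text
clock: 54.58
eef_pos: [0.4784, -0.1157, 0.1944]
tool_rot: [0.985, 0.175, 0.001, -0.005]
ft_force: [0.3, -0.5, -1.3]
grip_width: 0.0545
grasp_force: 64.5
```

>>> {"method": "apply_moves", "body": {"commands": [[0.14,-0.96,0,0],[0.14,-0.96,0,0],[0.14,-0.96,0,0],[0.14,-0.96,0,0],[0.14,-0.96,0,0]]}}

```text
clock: 55.0
eef_pos: [0.4584, -0.0209, 0.1954]
tool_rot: [0.985, 0.175, 0.001, -0.005]
ft_force: [-0.2, -0.6, -0.9]
grip_width: 0.0543
grasp_force: 64.5
```

>>> {"method": "apply_moves", "body": {"commands": [[0.14,-0.96,0,0],[0.09,-0.96,0,0],[0,0,0,0.08],[0,0,0,0.08],[0,0,0,0.08]]}}

```text
clock: 55.42
eef_pos: [0.4496, 0.0164, 0.1958]
tool_rot: [0.999, 0.049, 0.0, -0.005]
ft_force: [0.1, 0.0, -0.9]
grip_width: 0.0543
grasp_force: 64.5
```

>>> {"method": "apply_moves", "body": {"commands": [[0,0,0.2,0],[0,0,0.2,0],[0,0,0,0],[0,0,0,0],[0,0,0,0]]}}

```text
clock: 55.83
eef_pos: [0.4499, 0.0158, 0.1878]
tool_rot: [0.999, 0.051, 0.0, -0.005]
ft_force: [0.0, -0.1, -0.2]
grip_width: 0.0539
grasp_force: 64.5
```

```bash
python3 -c "
from h import *
plan((449.1,17.4,155,5.1),(449.1,17.4,153,5.1))"
```

```text
t 55.8 pos [449.9  15.8 187.8] a 5.82 w 53.9 F [ 0.  -0.1 -0.2] g 64
-> (449.1, 17.4, 155, 5.1) shift [-0.03 -0.08  1.64] turn 0.012
-> (449.1, 17.4, 153, 5.1) shift [0.  0.  0.1] turn 0.0
```

>>> {"method": "apply_moves", "body": {"commands": [[-0.03,-0.08,0.5,0.012],[0,0,0.5,0],[0,0,0.4,0],[0,0,0.22,0],[0,0,0,0]]}}

```text
clock: 56.25
eef_pos: [0.4485, 0.0177, 0.1546]
tool_rot: [0.999, 0.044, -0.001, -0.005]
ft_force: [-0.2, 0.4, -1.8]
grip_width: 0.0544
grasp_force: 64.5
```

>>> {"method": "apply_moves", "body": {"commands": [[0,0,0.03,0],[0,0,0.03,0],[0,0,0,0],[0,0,0,0],[0,0,0,0]]}}

```text
clock: 56.67
eef_pos: [0.4495, 0.0178, 0.1548]
tool_rot: [0.999, 0.044, 0.001, -0.005]
ft_force: [-0.2, 0.5, -1.2]
grip_width: 0.0543
grasp_force: 64.5
```

```bash
python3 -c "
from h import *
plan((449.1,17.4,153,5.1))"
```

```text
t 56.7 pos [449.5  17.8 154.8] a 5.07 w 54.3 F [-0.2  0.5 -1.2] g 64
-> (449.1, 17.4, 153, 5.1) shift [-0.02  0.02  0.09] turn -0.0
```

>>> {"method": "apply_moves", "body": {"commands": [[-0.02,0.02,0.05,0],[0,0,0.04,0],[0,0,0,0],[0,0,0,0],[0,0,0,0]]}}

```text
clock: 57.08
eef_pos: [0.449, 0.0173, 0.1528]
tool_rot: [0.999, 0.044, 0.0, -0.005]
ft_force: [-1.2, 0.3, 0.7]
grip_width: 0.054
grasp_force: 64.6
```

>>> {"method": "apply_moves", "body": {"commands": [[0,0,0.04,0],[0,0,0,0],[0,0,0,0],[0,0,0,0],[0,0,0,0]]}}

```text
clock: 57.5
eef_pos: [0.449, 0.0173, 0.1527]
tool_rot: [0.999, 0.044, 0.001, -0.005]
ft_force: [-2.1, -0.1, 7.0]
grip_width: 0.0539
grasp_force: 65.3
```

>>> {"method": "apply_moves", "body": {"commands": [[0,0,0,0],[0,0,0,0],[0,0,0,0],[0,0,0,0],[0,0,-0.1,0]], "claw": 0.12}}

```text
clock: 57.92
eef_pos: [0.4485, 0.0174, 0.1534]
tool_rot: [0.999, 0.044, -0.0, -0.005]
ft_force: [0.3, -0.3, 0.2]
grip_width: 0.0753
grasp_force: 0.0
```

>>> {"method": "apply_moves", "body": {"commands": [[0,0,-0.6,0],[0,0,-0.8,0],[0,0,-0.6,0],[0,0,0,0],[0,0,0,0]]}}

```text
clock: 58.33
eef_pos: [0.4494, 0.017, 0.1942]
tool_rot: [0.999, 0.044, 0.001, -0.005]
ft_force: [-0.2, 0.5, -0.2]
grip_width: 0.0753
grasp_force: 0.0
```

>>> {"method": "apply_moves", "body": {"commands": [[-0.3,1,0,0],[-0.3,1,0,0],[-0.3,1,0,0],[-0.3,1,0,0],[-0.3,1,0,0]]}}

```text
clock: 58.75
eef_pos: [0.4268, -0.0859, 0.1916]
tool_rot: [0.999, 0.044, -0.001, -0.005]
ft_force: [0.3, -0.5, -0.3]
grip_width: 0.0752
grasp_force: 0.0
```

>>> {"method": "apply_moves", "body": {"commands": [[-0.3,1,0,0],[-0.3,1,0,0],[-0.3,1,0,0],[0,0.1,0,-0.1],[0,0,0,-0.11]]}}

```text
clock: 59.17
eef_pos: [0.4144, -0.1497, 0.1909]
tool_rot: [0.988, 0.155, 0.0, -0.005]
ft_force: [0.2, 0.5, -0.2]
grip_width: 0.0753
grasp_force: 0.0
```

>>> {"method": "apply_moves", "body": {"commands": [[0,0,0,-0.11],[0,0,0,-0.11],[0,0,0,-0.11],[0,0,0,-0.11],[0,0,0,-0.11]]}}

```text
clock: 59.58
eef_pos: [0.4147, -0.1484, 0.1909]
tool_rot: [0.903, 0.43, 0.002, -0.005]
ft_force: [0.6, -0.5, -0.6]
grip_width: 0.0751
grasp_force: 0.0
```

>>> {"method": "apply_moves", "body": {"commands": [[0,0,0,-0.11],[0,0,0,-0.11],[0,0,0,-0.11],[0,0,0,-0.11],[0,0,0,-0.11]]}}

```text
clock: 60.0
eef_pos: [0.4147, -0.1483, 0.1909]
tool_rot: [0.743, 0.669, 0.003, -0.005]
ft_force: [-0.7, 1.3, -1.1]
grip_width: 0.0751
grasp_force: 0.0
```

>>> {"method": "apply_moves", "body": {"commands": [[0,0,0,-0.11],[0,0,0,-0.11],[0,0,0,-0.11],[0,0,0,-0.11],[0,0,0,-0.11]]}}

```text
clock: 60.42
eef_pos: [0.4147, -0.1483, 0.1909]
tool_rot: [0.523, 0.853, 0.004, -0.004]
ft_force: [-0.1, 0.0, -0.0]
grip_width: 0.0751
grasp_force: 0.0
```

>>> {"method": "apply_moves", "body": {"commands": [[0,0,0,-0.11],[0,0,0,-0.11],[0,0,0,-0.11],[0,0,0,-0.11],[0,0,0,-0.11]]}}

```text
clock: 60.83
eef_pos: [0.4147, -0.1483, 0.1909]
tool_rot: [0.259, 0.966, 0.005, -0.002]
ft_force: [0.1, -0.3, -0.5]
grip_width: 0.0758
grasp_force: 0.0
```

>>> {"method": "apply_moves", "body": {"commands": [[0,0,0.5,-0.1],[0,0,0.5,0],[0,0,0.5,0],[0,0,0.5,0],[0,0,0,0]]}}

```text
clock: 61.25
eef_pos: [0.4133, -0.1474, 0.1493]
tool_rot: [0.211, 0.978, 0.005, -0.004]
ft_force: [-0.3, 0.3, -0.2]
grip_width: 0.0753
grasp_force: 0.0
```

Run:
```python
from h import *
plan((415.7,-148.7,80,158.8))
c=bot.camera("top")
print("top lift",rect(c,sub(c,232,272,202,250,lambda b,q:(q[...,1]>45)&(q[...,0]<30)),.144));lifts(c);slifts(bot.camera("scene"),.0125)
print(bot.get_obs()["joint_pos"])
```

```text
t 61.2 pos [ 413.3 -147.4  149.3] a 155.67 w 75.3 F [-0.3  0.3 -0.2] g 0
-> (415.7, -148.7, 80, 158.8) shift [-0.14 -0.01  3.46] turn -0.052
top lift [453.5  15.4  85.3  57.3   5. ]
brown px (np.int64(303), np.int64(228)) [ 436.7 -160.9   60.9   37.5   70.1]
brown px (np.int64(315), np.int64(250)) [ 377.8 -192.4  140.9   74.1  -23.7]
scene brown 0.4163 -0.1495 -0.308 365 (np.float64(189.8), np.float64(204.6))
[-0.34883332  0.20389468 -0.32226213  1.05031476  0.00966174  0.07572091]
```

>>> {"method": "apply_moves", "body": {"commands": [[-0.1,0,0.8,-0.052],[0,0,0.8,0],[0,0,0.8,0],[0,0,0.8,0],[0,0,0,0]]}}

```text
clock: 61.77
eef_pos: [0.4155, -0.1477, 0.086]
tool_rot: [0.184, 0.983, 0.005, -0.003]
ft_force: [0.1, 0.1, -0.6]
grip_width: 0.0754
grasp_force: 0.0
```

>>> {"method": "apply_moves", "body": {"commands": [[0,0,0,0],[0,0,0,0],[0,0,0,0],[0,0,0,0],[0,0,0,0]]}}

```text
clock: 62.18
eef_pos: [0.4179, -0.1486, 0.089]
tool_rot: [0.184, 0.983, 0.005, 0.0]
ft_force: [-0.2, -0.0, 0.7]
grip_width: 0.0752
grasp_force: 0.0
```

Run:
```python
from h import *
plan((416,-148.8,27,158.8))
```

```text
t 62.2 pos [ 417.9 -148.6   89. ] a 158.79 w 75.2 F [-0.2 -0.   0.7] g 0
-> (416, -148.8, 27, 158.8) shift [ 0.08 -0.04  3.1 ] turn -0.0
```

>>> {"method": "apply_moves", "body": {"commands": [[0.06,-0.03,1,0],[0,0,0.9,0],[0,0,0.7,0],[0,0,0.35,0],[0,0,0.15,0]]}}

```text
clock: 62.6
eef_pos: [0.4153, -0.1477, 0.0254]
tool_rot: [0.184, 0.983, 0.005, -0.002]
ft_force: [-1.3, -0.1, 0.2]
grip_width: 0.0754
grasp_force: 0.0
```

>>> {"method": "apply_moves", "body": {"commands": [[0,0,0,0],[0,0,0,0],[0,0,0,0],[0,0,0,0],[0,0,0,0]]}}

```text
clock: 63.02
eef_pos: [0.4165, -0.1481, 0.0268]
tool_rot: [0.184, 0.983, 0.005, -0.0]
ft_force: [-0.1, -0.6, 0.3]
grip_width: 0.075
grasp_force: 0.0
```

>>> {"method": "apply_moves", "body": {"commands": [[0,0,0,0],[0,0,0,0],[0,0,0,0],[0,0,0,0],[0,0,0,0]], "claw": 1}}

```text
clock: 63.43
eef_pos: [0.4163, -0.1481, 0.0269]
tool_rot: [0.184, 0.983, 0.005, -0.0]
ft_force: [-2.1, 0.4, 4.8]
grip_width: 0.0548
grasp_force: 64.1
```

>>> {"method": "apply_moves", "body": {"commands": [[0,0,-0.3,0],[0,0,-0.7,0],[0,0,-1,0],[0,0,-1,0],[0,0,-1,0]]}}

```text
clock: 63.85
eef_pos: [0.4154, -0.1485, 0.107]
tool_rot: [0.184, 0.983, 0.005, -0.001]
ft_force: [-0.3, -0.5, -1.2]
grip_width: 0.0544
grasp_force: 63.4
```

>>> {"method": "apply_moves", "body": {"commands": [[0,0,-1,0],[0,0,-1,0],[0,0,-1,0],[0,0,-1,0],[0,0,-1,0]]}}

```text
clock: 64.27
eef_pos: [0.4154, -0.1495, 0.2073]
tool_rot: [0.184, 0.983, 0.005, -0.001]
ft_force: [0.3, -0.1, -1.3]
grip_width: 0.0551
grasp_force: 63.4
```

>>> {"method": "apply_moves", "body": {"commands": [[0,0,-0.3,0],[0,0,0,0],[0,0,0,0],[0,0,0,0],[0,0,0,0]]}}

```text
clock: 64.68
eef_pos: [0.4149, -0.1494, 0.2107]
tool_rot: [0.184, 0.983, 0.005, -0.002]
ft_force: [-0.1, -0.9, 0.1]
grip_width: 0.0548
grasp_force: 63.4
```

Run:
```python
from h import *
plan((453.7,17.8,218,185.1))
c=bot.camera("top")
print("top lift",rect(c,sub(c,232,272,202,250,lambda b,q:(q[...,1]>45)&(q[...,0]<30)),.144))
s=bot.camera("scene");cv2.imwrite('pics/s4.png',cv2.resize(s['image'][120:230,150:320],None,fx=4.5,fy=4.5,interpolation=cv2.INTER_CUBIC))
```

```text
t 64.7 pos [ 414.9 -149.4  210.7] a 158.79 w 54.8 F [-0.1 -0.9  0.1] g 63
-> (453.7, 17.8, 218, 185.1) shift [ 1.22  8.5  -0.37] turn -0.438
top lift [453.5  15.3  85.3  57.3   4.9]
```

View pics/s4.png

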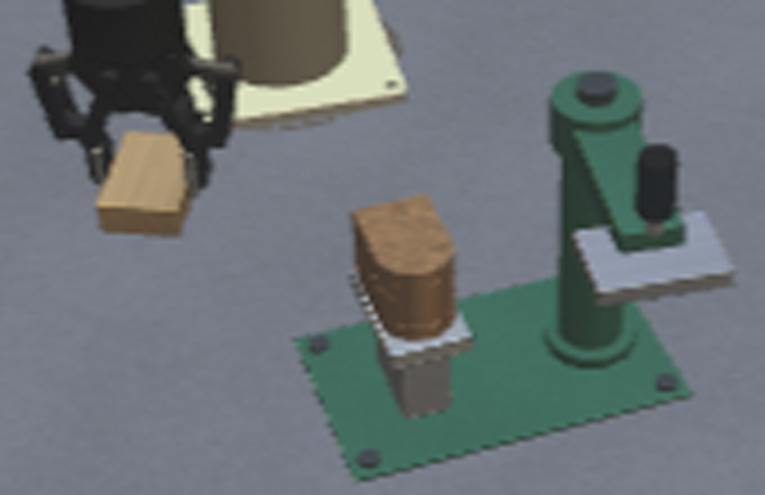

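The block is held square, and the five-lift pile is flush.

>>> {"method": "apply_moves", "body": {"commands": [[0.136,0.94,-0.1,0],[0.136,0.94,0,0],[0.136,0.94,0,0],[0.136,0.94,0,0],[0.136,0.94,0,0]]}}

```text
clock: 65.2
eef_pos: [0.437, -0.0564, 0.2145]
tool_rot: [0.184, 0.983, 0.005, -0.001]
ft_force: [-0.0, 0.7, -1.1]
grip_width: 0.0545
grasp_force: 63.5
```

>>> {"method": "apply_moves", "body": {"commands": [[0.136,0.94,0,0],[0.136,0.94,0,0],[0.136,0.94,0,0],[0.13,0.94,0,0],[0,0,0,-0.09]]}}

```text
clock: 65.62
eef_pos: [0.4548, 0.0194, 0.2153]
tool_rot: [0.135, 0.991, 0.006, -0.001]
ft_force: [-0.2, -0.4, -1.1]
grip_width: 0.0546
grasp_force: 63.6
```

>>> {"method": "apply_moves", "body": {"commands": [[0,0,0,-0.09],[0,0,0,-0.09],[0,0,0,-0.09],[0,0,0,-0.078],[0,0,0,0]]}}

```text
clock: 66.03
eef_pos: [0.4541, 0.0168, 0.2152]
tool_rot: [-0.045, 0.999, 0.005, -0.0]
ft_force: [0.2, 0.3, -1.0]
grip_width: 0.0545
grasp_force: 63.6
```

>>> {"method": "apply_moves", "body": {"commands": [[0,0,0.3,0],[0,0,0.3,0],[0,0,0.2,0],[0,0,0,0],[0,0,0,0]]}}

```text
clock: 66.45
eef_pos: [0.454, 0.0169, 0.1992]
tool_rot: [-0.044, 0.999, 0.005, -0.0]
ft_force: [0.3, 0.4, -1.4]
grip_width: 0.0547
grasp_force: 63.6
```

Run:
```python
from h import *
plan((453.7,17.8,174,-174.9),(453.7,17.8,170.9,-174.9))
print(bot.get_obs()["joint_pos"])
```

```text
t 66.5 pos [454.   16.9 199.2] a -174.96 w 54.7 F [ 0.3  0.4 -1.4] g 64
-> (453.7, 17.8, 174, -174.9) shift [0.01 0.05 1.26] turn -0.001
-> (453.7, 17.8, 170.9, -174.9) shift [-0.    0.    0.15] turn 0.0
[ 0.03087555  0.18415378 -0.21168089  1.17572201  0.01017439 -0.05705101]
```

>>> {"method": "apply_moves", "body": {"commands": [[0.01,0.04,0.5,0],[0,0,0.4,0],[0,0,0.25,0],[0,0,0.1,0],[0,0,0,0]]}}

```text
clock: 66.87
eef_pos: [0.4537, 0.0179, 0.1743]
tool_rot: [-0.044, 0.999, 0.005, -0.0]
ft_force: [-0.1, -1.5, -1.4]
grip_width: 0.0546
grasp_force: 63.6
```

>>> {"method": "apply_moves", "body": {"commands": [[0,0,0.05,0],[0,0,0.03,0],[0,0,0,0],[0,0,0,0],[0,0,0,0]]}}

```text
clock: 67.28
eef_pos: [0.4543, 0.018, 0.1735]
tool_rot: [-0.044, 0.999, 0.005, 0.001]
ft_force: [0.2, 0.3, -1.5]
grip_width: 0.0548
grasp_force: 63.6
```

>>> {"method": "apply_moves", "body": {"commands": [[0,0,0.04,0],[0,0,0.02,0],[0,0,0,0],[0,0,0,0],[0,0,0,0]]}}

```text
clock: 67.7
eef_pos: [0.4541, 0.0179, 0.1721]
tool_rot: [-0.044, 0.999, 0.005, 0.0]
ft_force: [-0.2, -0.2, -1.1]
grip_width: 0.0547
grasp_force: 63.6
```

>>> {"method": "apply_moves", "body": {"commands": [[0,0,0.04,0],[0,0,0.02,0],[0,0,0,0],[0,0,0,0],[0,0,0,0]]}}

```text
clock: 68.12
eef_pos: [0.4542, 0.018, 0.171]
tool_rot: [-0.044, 0.999, 0.005, 0.001]
ft_force: [-0.4, -0.1, 0.7]
grip_width: 0.0547
grasp_force: 63.9
```

>>> {"method": "apply_moves", "body": {"commands": [[0,0,0.03,0],[0,0,0,0],[0,0,0,0],[0,0,0,0],[0,0,0,0]]}}

```text
clock: 68.53
eef_pos: [0.4543, 0.018, 0.1709]
tool_rot: [-0.044, 0.999, 0.005, 0.001]
ft_force: [-1.9, -0.0, 5.2]
grip_width: 0.0543
grasp_force: 64.3
```

>>> {"method": "apply_moves", "body": {"commands": [[0,0,0,0],[0,0,0,0],[0,0,0,0],[0,0,0,0],[0,0,-0.2,0]], "claw": 0.12}}

```text
clock: 68.95
eef_pos: [0.4535, 0.018, 0.1735]
tool_rot: [-0.044, 0.999, 0.005, -0.001]
ft_force: [-0.0, -1.0, -0.3]
grip_width: 0.0749
grasp_force: 0.0
```

>>> {"method": "apply_moves", "body": {"commands": [[0,0,-0.6,0],[0,0,-0.8,0],[0,0,-1,0],[0,0,-1,0],[0,0,-1,0]]}}

```text
clock: 69.37
eef_pos: [0.4539, 0.0171, 0.2633]
tool_rot: [-0.044, 0.999, 0.005, 0.0]
ft_force: [0.0, 0.0, -1.0]
grip_width: 0.0753
grasp_force: 0.0
```

>>> {"method": "apply_moves", "body": {"commands": [[0,0,-1,0],[0,0,-1,0],[0,0,-1,0],[0,0,-0.4,0],[0,0,0,0]]}}

```text
clock: 69.78
eef_pos: [0.4551, 0.0164, 0.3324]
tool_rot: [-0.044, 0.999, 0.005, 0.003]
ft_force: [-0.2, -0.9, -1.6]
grip_width: 0.0752
grasp_force: 0.0
```

>>> {"method": "apply_moves", "body": {"commands": [[0,-1,0,0],[0,-1,0,0],[0,-1,0,0],[0,-1,0,0],[0,-1,0,0]]}}

```text
clock: 70.2
eef_pos: [0.4623, -0.084, 0.3276]
tool_rot: [-0.044, 0.999, 0.005, -0.001]
ft_force: [0.9, 0.4, -0.2]
grip_width: 0.0754
grasp_force: 0.0
```

>>> {"method": "apply_moves", "body": {"commands": [[0,-1,0,0],[0,-1,0,0],[0,0,0,0],[0,0,0,0],[0,0,0,0]]}}

```text
clock: 70.62
eef_pos: [0.466, -0.1227, 0.3278]
tool_rot: [-0.044, 0.999, 0.006, -0.001]
ft_force: [-0.6, 0.4, 0.6]
grip_width: 0.075
grasp_force: 0.0
```

Run:
```python
from h import *
c=bot.camera("top")
for k in(40,50):print("block",rect(c,sub(c,230,274,200,252,lambda b,q:(q[...,1]>k)&(q[...,0]<30)),.169))
im=c["image"];V=cv2.cvtColor(im,cv2.COLOR_BGR2HSV)[...,2]
kn=sub(c,190,212,175,196,lambda b,q:q[...,2]<70);(u,v),r=cv2.minEnclosingCircle(kn.astype(np.float32));print("knob px",u,v,r,ray(c,[(u,v)],.2795),ray(c,[(u,v)],.257))
cp=sub(c,188,214,224,250,lambda b,q:q[...,2]<80);(u,v),r=cv2.minEnclosingCircle(cp.astype(np.float32));print("cap",u,v,r,ray(c,[(u,v)],.225),ray(c,[(u,v)],.235))
cv2.imwrite("pics/t5.png",cv2.resize(im[165:265,180:290],None,fx=5.5,fy=5.5,interpolation=cv2.INTER_CUBIC))
s=bot.camera("scene");cv2.imwrite('pics/s5.png',cv2.resize(s['image'][120:230,190:340],None,fx=5,fy=5,interpolation=cv2.INTER_CUBIC))
plan((581,150.6,330,-174.9))
```

```text
block [454.4  15.3  85.3  58.3   5.2]
block [454.2  15.3  84.7  58.2   5.1]
knob px 200.93966674804688 185.0878448486328 5.155799388885498 [[0.57958095 0.14780782]] [[0.58092663 0.15091077]]
cap 201.7066650390625 235.81008911132812 4.717994689941406 [[0.44087312 0.15537813]] [[0.44164969 0.15399852]]
t 70.7 pos [ 466.2 -122.3  328.4] a -174.87 w 75.3 F [ 0.5 -0.4  0.1] g 0
-> (581, 150.6, 330, -174.9) shift [-6.94 13.08 -0.08] turn 0.0
```

View pics/t5.png

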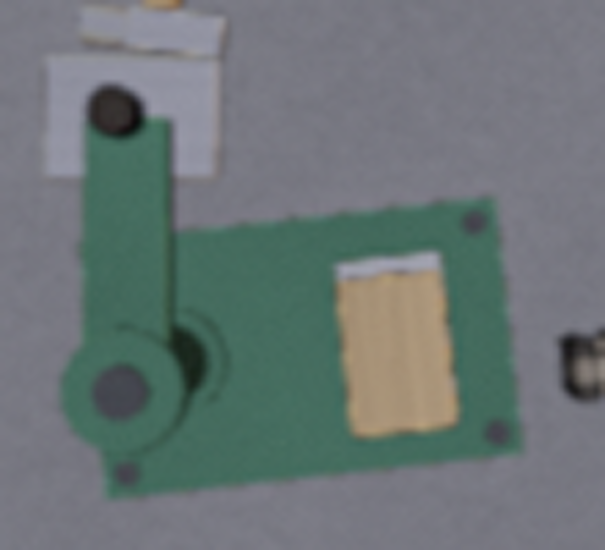

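View pics/s5.png

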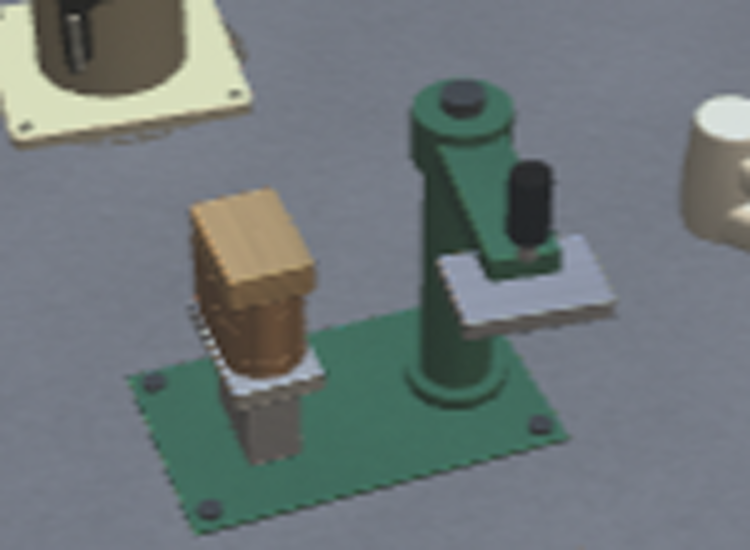

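The top view shows the block squarely on the pile at (395,345) in the crop, and the scene view shows a straight pile. Next, the knob.

>>> {"method": "apply_moves", "body": {"commands": [[-0.49,0.93,-0.1,0],[-0.49,0.93,-0.1,0],[-0.49,0.93,0,0],[-0.49,0.93,0,0],[-0.49,0.93,0,0]]}}

```text
clock: 71.13
eef_pos: [0.5071, -0.0243, 0.334]
tool_rot: [-0.045, 0.999, 0.005, 0.001]
ft_force: [0.7, -0.1, 1.0]
grip_width: 0.075
grasp_force: 0.0
```

>>> {"method": "apply_moves", "body": {"commands": [[-0.49,0.93,0,0],[-0.49,0.93,0,0],[-0.49,0.93,0,0],[-0.49,0.93,0,0],[-0.49,0.93,0,0]]}}

```text
clock: 71.55
eef_pos: [0.5475, 0.0729, 0.3349]
tool_rot: [-0.045, 0.999, 0.005, 0.0]
ft_force: [-0.9, -0.7, 0.3]
grip_width: 0.0752
grasp_force: 0.0
```

>>> {"method": "apply_moves", "body": {"commands": [[-0.49,0.93,0,0],[-0.49,0.93,0,0],[-0.49,0.93,0,0],[-0.49,0.93,0,0],[0,0,0,0]]}}

```text
clock: 71.97
eef_pos: [0.5805, 0.1528, 0.3347]
tool_rot: [-0.047, 0.999, 0.006, 0.0]
ft_force: [-0.3, 0.6, -1.0]
grip_width: 0.075
grasp_force: 0.0
```

>>> {"method": "apply_moves", "body": {"commands": [[0,0,0,0],[0,0,0,0],[0,0,0,0],[0,0,0,0],[0,0,0,0]]}}

```text
clock: 72.38
eef_pos: [0.5799, 0.1476, 0.336]
tool_rot: [-0.044, 0.999, 0.005, 0.001]
ft_force: [0.7, -0.1, 0.6]
grip_width: 0.0751
grasp_force: 0.0
```

Run:
```python
from h import *
plan((580.5,150.2,300,-174.9),(580.5,150.2,263,-174.9))
```

```text
t 72.4 pos [579.9 147.6 336. ] a -174.99 w 75.1 F [ 0.7 -0.1  0.6] g 0
-> (580.5, 150.2, 300, -174.9) shift [-0.04  0.13  1.8 ] turn -0.002
-> (580.5, 150.2, 263, -174.9) shift [-0.    0.    1.85] turn 0.0
```

>>> {"method": "apply_moves", "body": {"commands": [[-0.03,0.13,0.8,0],[0,0,0.8,0],[0,0,0.8,0],[0,0,0.8,0],[0,0,0.4,0]]}}

```text
clock: 72.8
eef_pos: [0.5796, 0.1509, 0.2617]
tool_rot: [-0.044, 0.999, 0.005, -0.001]
ft_force: [-0.2, -0.2, -0.4]
grip_width: 0.0751
grasp_force: 0.0
```

>>> {"method": "apply_moves", "body": {"commands": [[0,0,0,0],[0,0,0,0],[0,0,0,0],[0,0,0,0],[0,0,0,0]]}}

```text
clock: 73.22
eef_pos: [0.581, 0.1518, 0.2649]
tool_rot: [-0.044, 0.999, 0.005, 0.001]
ft_force: [0.5, -0.1, -0.2]
grip_width: 0.075
grasp_force: 0.0
```

>>> {"method": "apply_moves", "body": {"commands": [[0,0,0,0],[0,0,0,0],[0,0,0,0],[0,0,0,0],[0,0,0,0]], "claw": 1}}

```text
clock: 73.63
eef_pos: [0.5805, 0.1519, 0.264]
tool_rot: [-0.044, 0.999, 0.005, 0.001]
ft_force: [-1.1, 0.9, 2.3]
grip_width: 0.0244
grasp_force: 59.0
```

>>> {"method": "apply_moves", "body": {"commands": [[0,0,0,0],[0,0,0,0],[0,0,0,0],[0,0,0,0],[0,0,0,0]]}}

```text
clock: 74.05
eef_pos: [0.5805, 0.1519, 0.2641]
tool_rot: [-0.044, 0.999, 0.005, 0.001]
ft_force: [-1.9, 1.4, 3.1]
grip_width: 0.0244
grasp_force: 59.1
```

Run:
```python
from h import *
plan((453.7,17.8,263,103))
o,p,a=pose();d=p[:2]-[.4412,.1574];print("phi",np.degrees(np.arctan2(d[1],d[0])),np.hypot(*d)*1e3)
```

```text
t 74.0 pos [580.5 151.9 264.1] a -174.92 w 24.4 F [-1.9  1.4  3.1] g 59
-> (453.7, 17.8, 263, 103) shift [ 6.91 -6.12  0.05] turn -4.632
phi -2.2712931370375693 139.41939596773162
```

>>> {"method": "apply_moves", "body": {"commands": [[0.1,-0.583,0,0.081],[0.1,-0.583,0,0.081],[0.1,-0.583,0,0.081],[0.1,-0.583,0,0.081],[0.1,-0.583,0,0.081]]}}

```text
clock: 74.47
eef_pos: [0.5659, 0.0949, 0.264]
tool_rot: [0.169, 0.986, 0.006, -0.0]
ft_force: [-2.2, 2.9, 7.7]
grip_width: 0.0244
grasp_force: 59.8
```

>>> {"method": "apply_moves", "body": {"commands": [[0,0,0,0],[0,0,0,0],[0,0,0,0],[0,0,0,0],[0,0,0,0]]}}

```text
clock: 74.88
eef_pos: [0.5659, 0.095, 0.264]
tool_rot: [0.166, 0.986, 0.005, -0.0]
ft_force: [-2.5, 0.2, 6.8]
grip_width: 0.0248
grasp_force: 60.3
```

Run:
```python
from h import *
plan((453.7,17.8,263,103))
o,p,a=pose();d=p[:2]-[.4412,.1574];print("phi",np.degrees(np.arctan2(d[1],d[0])),np.hypot(*d)*1e3)
```

```text
t 74.9 pos [565.9  95.  264. ] a 160.83 w 24.8 F [-2.5  0.2  6.8] g 60
-> (453.7, 17.8, 263, 103) shift [ 4.03 -5.49  0.05] turn 0.964
phi -26.579912642375316 139.46104180236472
```

>>> {"method": "apply_moves", "body": {"commands": [[0.1,-0.583,-0.02,0.081],[0.1,-0.583,-0.02,0.081],[0.1,-0.583,-0.01,0.081],[0.1,-0.583,0,0.081],[0.1,-0.583,0,0.081]]}}

```text
clock: 75.3
eef_pos: [0.5294, 0.0494, 0.264]
tool_rot: [0.372, 0.928, 0.006, -0.001]
ft_force: [-1.3, 2.8, 5.8]
grip_width: 0.0246
grasp_force: 60.0
```

>>> {"method": "apply_moves", "body": {"commands": [[0.1,-0.583,0,0.081],[0.1,-0.583,0,0.081],[0.1,-0.583,0,0.081],[0.1,-0.583,0,0.081],[0.05,-0.29,0,0.04]]}}

```text
clock: 75.72
eef_pos: [0.4825, 0.0243, 0.264]
tool_rot: [0.541, 0.841, 0.005, -0.002]
ft_force: [1.1, 3.3, 2.7]
grip_width: 0.0247
grasp_force: 59.6
```

>>> {"method": "apply_moves", "body": {"commands": [[0,0,0,0],[0,0,0,0],[0,0,0,0],[0,0,0,0],[0,0,0,0]]}}

```text
clock: 76.13
eef_pos: [0.4833, 0.0246, 0.264]
tool_rot: [0.539, 0.842, 0.005, -0.002]
ft_force: [-1.9, 2.2, 6.8]
grip_width: 0.025
grasp_force: 59.9
```

Run:
```python
from h import *
plan((453.7,17.8,263,103))
o,p,a=pose();d=p[:2]-[.4412,.1574];print("phi",np.degrees(np.arctan2(d[1],d[0])),np.hypot(*d)*1e3)
```

```text
t 76.1 pos [483.3  24.6 264. ] a 114.77 w 25.0 F [-1.9  2.2  6.8] g 60
-> (453.7, 17.8, 263, 103) shift [ 0.31 -1.49  0.05] turn 0.196
phi -72.39112045909727 139.3211968067669
```

>>> {"method": "apply_moves", "body": {"commands": [[0.06,-0.39,0,0.055],[0.06,-0.39,0,0.055],[0.06,-0.35,0,0.05],[0.03,-0.2,0,0.028],[0,0,0,0]]}}

```text
clock: 76.55
eef_pos: [0.4567, 0.019, 0.264]
tool_rot: [0.62, 0.785, 0.005, -0.002]
ft_force: [-1.6, 2.6, 5.8]
grip_width: 0.0243
grasp_force: 59.7
```

>>> {"method": "apply_moves", "body": {"commands": [[0.01,-0.1,0,0.01],[0,0,0,0],[0,0,0,0],[0,0,0,0],[0,0,0,0]]}}

```text
clock: 76.97
eef_pos: [0.4553, 0.0189, 0.264]
tool_rot: [0.623, 0.782, 0.005, -0.002]
ft_force: [-1.5, 2.3, 6.4]
grip_width: 0.0246
grasp_force: 59.8
```

Run:
```python
from h import *
plan((453.7,17.8,263,103))
o,p,a=pose();d=p[:2]-[.4412,.1574];print("phi",np.degrees(np.arctan2(d[1],d[0])),np.hypot(*d)*1e3)
```

```text
t 77.0 pos [455.3  18.9 264. ] a 102.90 w 24.6 F [-1.5  2.3  6.4] g 60
-> (453.7, 17.8, 263, 103) shift [-0.03 -0.09  0.05] turn -0.002
phi -84.18118608024446 139.25348232687267
```

>>> {"method": "apply_moves", "body": {"commands": [[0,-0.06,0,0],[0,-0.06,0,0],[0,0,0,0],[0,0,0,0],[0,0,0,0]]}}

```text
clock: 77.38
eef_pos: [0.4538, 0.0187, 0.264]
tool_rot: [0.624, 0.782, 0.006, -0.002]
ft_force: [2.4, 4.7, 4.6]
grip_width: 0.0248
grasp_force: 59.8
```

>>> {"method": "apply_moves", "body": {"commands": [[0,-0.06,0,0],[0,-0.06,0,0],[0,0,0,0],[0,0,0,0],[0,0,0,0]]}}

```text
clock: 77.8
eef_pos: [0.4537, 0.0187, 0.264]
tool_rot: [0.624, 0.782, 0.008, -0.001]
ft_force: [9.9, 6.7, 0.9]
grip_width: 0.0246
grasp_force: 60.1
```

>>> {"method": "apply_moves", "body": {"commands": [[0,0,0,0],[0,0,0,0],[0,0,0,0],[0,0,0,0],[0,0,0,0]], "claw": 0.3}}

```text
clock: 78.22
eef_pos: [0.4491, 0.0173, 0.2628]
tool_rot: [0.624, 0.781, 0.004, -0.004]
ft_force: [0.1, 0.3, 1.0]
grip_width: 0.0597
grasp_force: 0.0
```

>>> {"method": "apply_moves", "body": {"commands": [[0,0,-0.5,0],[0,0,-1,0],[0,0,-1,0],[0,0,-1,0],[0,0,0,0]]}}

```text
clock: 78.63
eef_pos: [0.4509, 0.0166, 0.3371]
tool_rot: [0.624, 0.781, 0.006, -0.0]
ft_force: [1.3, -0.3, -0.5]
grip_width: 0.06
grasp_force: 0.0
```

>>> {"method": "apply_moves", "body": {"commands": [[-1,0,0,0],[-1,0,0,0],[-1,0,0,0],[-1,0,0,0],[-1,0,0,0]]}}

```text
clock: 79.05
eef_pos: [0.4713, -0.0817, 0.3316]
tool_rot: [0.624, 0.781, 0.004, -0.003]
ft_force: [0.7, 0.3, 0.5]
grip_width: 0.0595
grasp_force: 0.0
```

>>> {"method": "apply_moves", "body": {"commands": [[-1,0,0,0],[-1,0,0,0],[0,0,0,0],[0,0,0,0],[0,0,0,0]]}}

```text
clock: 79.47
eef_pos: [0.48, -0.1195, 0.3314]
tool_rot: [0.624, 0.781, 0.004, -0.004]
ft_force: [-0.4, 0.1, -0.2]
grip_width: 0.0597
grasp_force: 0.0
```

Run:
```python
from h import *
plan()
c=bot.camera("top");im=c["image"]
kn=sub(c,240,262,210,240,lambda b,q:q[...,2]<70);(u,v),r=cv2.minEnclosingCircle(kn.astype(np.float32));print("knob px",u,v,r,ray(c,[(u,v)],.2795))
s=bot.camera("scene");a=cv2.resize(s['image'][120:230,190:310],None,fx=4,fy=4,interpolation=cv2.INTER_CUBIC)
b=cv2.resize(im[165:265,185:275],None,fx=4,fy=4.4,interpolation=cv2.INTER_CUBIC);b=cv2.resize(b,(310,440))
cv2.imwrite('pics/f.png',np.hstack([a,b]))
```

```text
t 79.5 pos [ 480.  -119.5  331.4] a 102.74 w 59.7 F [-0.4  0.1 -0.2] g 0
knob px 250.86219787597656 231.13580322265625 4.813042640686035 [[0.45472569 0.01752567]]
```

View pics/f.png

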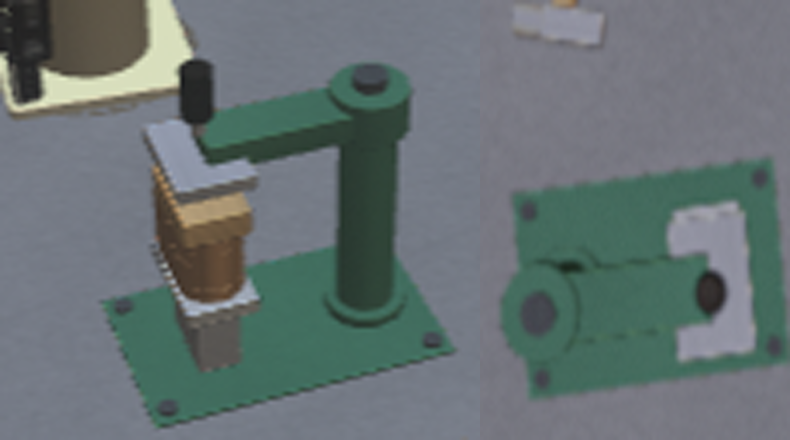

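The head stands over the pile with the arm at its stop. The plate, five lifts and block are in line, with the block corner still at scene pixel ~(253,172). The hammer has not been touched. Handing in.

```bash
python3 -c "
from workcell import bot
print(bot.job_done())"
```

```text
the job is handed in; nothing more can be done
None
```

The heel is laid up and handed in: the base plate, all five lifts (round ends away from the robot) and the pressing block are stacked in line on the anvil to within about 1 mm by the camera. The press arm is swung home to its stop over the pile, and I left the glue jar, hammer and shoe last alone.

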